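# Feed a board along the fence with a push stick and close the joint

## Task

Pick up the orange push stick from its grey tray and, with the stick only and never the fingers, press the skewed loose board on the jig bed flat against the fence, then feed it along the fence, keeping it pressed there, until it butts flush against the other board and both are pushed fully home against the end stop, still flat against the fence. Then lay the push stick back in its tray, flat and on its feet, and let go. Leave the sanding block, masking tape and tape measure where they are.

Things in the scene. Friction and masses are not known exactly. Their poses are not given: they have to be found in the camera images.
- fence_jig: Fixed plywood jig. Origin: underside of its bed (x -100..+80, y -230..+230 mm, 12 mm thick; boards lie at z = 12 mm). Fence: rail along y on the far (+x) side, aluminium face at x = +50 mm, top at z = 52 mm. End stop: wooden bar at the +y end, inner face at y = +200 mm, x -81..+49, top z = 42 mm. Feed direction +y; the -x side and -y end are open. Place and yaw vary.
- board_a_mid (a point): Centre of the neighbour board: loose, dark brown laminated, 65 (x) by 95 (y) by 18 (z) mm, about 0.15 kg, axes nearly parallel to the jig's. It lies along the fence (within 3 mm of it), 25 to 50 mm short of the end stop. Home: centre at x = +17.5, y = +152.5 mm in the jig's frame.
- board_b_mid (a point): Centre of the board to feed: loose, same kind and size as the neighbour (65 x, 95 y, 18 z mm, about 0.15 kg). It lies on the bed nearer the open -y end, skewed up to 9 degrees, 18 to 40 mm off the fence. Home: centre at x = +17.5, y = +57.5 mm in the jig's frame.
- stick_tray: Fixed grey open tray for the push stick, 260 (x) by 130 (y) mm outside, 12 mm high, walls and floor 4 mm thick. Origin: centre of its underside. Its place and yaw vary.
- stick_mid (a point): Middle of the orange push stick, 25 mm above its underside; 200 mm long in x, 0.15 kg. Shaft to grasp: 22 mm wide (y), 10 to 40 mm above the underside, x -90..+90. Foot at the +x end: 46 mm wide, 0 to 30 mm high, x +75..+100, flat black rubber pushing face at x = +100. Heel under the tail 34 mm wide, x -90..-70. Stands on the tray floor, x within 0.12 rad of the tray's.
- sanding_block_mid (a point): Bystander: brown sanding block, 126 x 97 x 24 mm, centre of it; leave alone.
- masking_tape_mid (a point): Bystander: roll of masking tape, 101 mm across, 25 mm high, its centre; leave alone.
- tape_measure_mid (a point): Bystander: yellow tape measure, 60 x 80 x 66 mm, its centre; leave alone.
There are look-alikes about, which are no part of the job. Leave any purple look-alike of the part that bears board_a_mid alone.

How it is judged (in metres and radians):
On the way, in this order (a step that is already met when the one before it is completed fails the run):
1. the push stick is picked up out of its tray (z of stick_mid in the frame of stick_tray above 0.042 m), for 0.1 s.
2. the skewed board is pressed flat against the fence while the gap to its neighbour is still open (x of board_b_mid in the frame of fence_jig above 0.0145 m and angle between the x axis of board_b_mid and the x axis of fence_jig, either way round below 0.035 rad and y of board_b_mid in the frame of board_a_mid below -0.105 m), for 0.1 s.
3. the board, fed along the fence, meets its neighbour (x of board_b_mid in the frame of fence_jig above 0.0145 m and angle between the x axis of board_b_mid and the x axis of fence_jig, either way round below 0.035 rad and y of board_b_mid in the frame of board_a_mid above -0.0975 m), for 0.05 s.
4. both boards are home against the end stop, with no gap between them and flat against the fence (all of step 3 and y of board_a_mid in the frame of fence_jig above 0.1495 m and x of board_a_mid in the frame of fence_jig above 0.0125 m and angle between the x axis of board_a_mid and the x axis of fence_jig, either way round below 0.04 rad and z of each of board_b_mid, board_a_mid in the frame of fence_jig below 0.024 m), for 0.2 s.
At the end, for the whole second after the job is handed in: Boards on the bed: neighbour within 3 mm of the end stop, fed board within 2.5 mm of it and 3 mm of the fence (neighbour 5 mm), both parallel to the fence within 0.035 rad (neighbour 0.04). Stick released, flat on the tray floor (tilt < 0.06), its middle within 45 mm along, 50 mm across the centre (all of step 4 and x of stick_mid in the frame of stick_tray between -0.045 and 0.045 m and y of stick_mid in the frame of stick_tray between -0.05 and 0.05 m and z of stick_mid in the frame of stick_tray below 0.033 m and angle between stick_mid's own z axis and vertical below 0.06 rad); the robot touches nothing.
It fails at once if the hand or arm touches a board (the stick alone may) (contact force between any of the fingers, the arm and board_a above 0.5 N or contact force between any of the fingers, the arm and board_b above 0.5 N).
It fails at once if the board is fed along while off the fence (more than 6 mm, or more than 0.08 rad askew) (y of board_b_mid in the frame of fence_jig above -0.045 m and (x of board_b_mid in the frame of fence_jig below 0.0115 m or angle between the x axis of board_b_mid and the x axis of fence_jig, either way round above 0.08 rad)).
It fails at once if a board is lifted off the bed (z of any of board_b_mid, board_a_mid in the frame of fence_jig above 0.033 m).
It fails at once if a bystander is moved more than 20 mm (distance of any of sanding_block_mid, masking_tape_mid, tape_measure_mid from where it was at the start of the episode above 0.02 m).
It also fails if it takes over 53 s, if anything falls off the work surface, if the arm or the gripper's body presses on something with over 40 N, if the wrist force passes 120 N, or if a joint passes its speed limit or range.

## Robot

A 6-joint arm with a two-finger parallel gripper is mounted at the origin on a cart in front of the work surface, level with it; the furniture and walls round the work are solid. World frame = base frame: x ahead of the robot, y to its left, z up, the work surface at z = 0. Lengths are in m, angles in degrees, forces in N, time in s.
With the tool pointing down it reaches from about 0.275 to 0.725 m from the base axis. Payload 5.6 kg.
Tool frame: the origin (TCP) lies on the centre line of the jaws, within the pads' length; the fingertips stand 22 mm ahead of it and the grasp point (between the pads) lies 3 mm ahead of it (ctrl.tip_reach is the z of the fingertips in the tool frame, in m); z points along the fingers, y is the direction in which the jaws open and shut (so a half turn about z gives the same grasp; the last joint's range is limited). The gripper opens to 85 mm and grips with 20 to 120 N. Pads are 22 mm wide; open, the fingers measure 114 mm over their backs; the gripper's body (76 mm by 85 mm) begins 54 mm behind the grasp point. The pads swing forward as they close: fully open they stand 13 mm farther back than shut.
Start: joints at [-52.334, 14.616, 6.199, 0, -81.583, -16.306], TCP at [0.2, -0.512, 0.253] pointing down, gripper open.
Joint ranges: [-168.99, 168.99], [-69.2, 112.95], [-62.41, 85.93], [-164.36, 98.24], [-168.68, -3.75], [-174.98, 174.98]. Speed limits (degrees/s): [147.25, 147.25, 180, 180, 180, 180].

## Interface

Orientations are given as [roll, pitch, yaw] about the fixed x, y, z axes, in that order (R = Rz(yaw) Ry(pitch) Rx(roll)).
In Python, from station import ctrl, snapshot, job gives the robot as it stands.
- The arm moves only by the tool arm_command, never from a script. Its argument "deltas" is a list of rows, each an object with "translation": the shift along the world's x, y, z as a fraction of full scale, a list of three; "rotation": the turn, a rotation vector about the world's x, y, z as a fraction of full scale, a list of three; "fingers": the finger opening in mm, from 0 to 85.4. A call has 1 to 5 rows; each row is the pose to reach, as a shift and turn from the pose commanded when the call began; what a row does not reach only later rows make up. Full scale, the value 1, is 750 mm for a shift and 30 degrees for a turn. A row lasts 1/12 s, in which the tool goes at most 41.7 mm and 7.16 degrees, less where a joint would pass 70% of its speed; a pose out of reach is approached as far as the arm can. A call with a number of a shift or a turn outside -1 to 1 is refused whole. A call with a gripper value outside its range is refused whole. The fingers move at their own pace and stop on an object; the grip force is fixed at half the most. Time passes only in rows, so rows that repeat a pose let the fingers close. It gives the time, the measured TCP pose, the force and the opening at its end, in the units of the state.
- ctrl.get_obs(): the state, without advancing time (a new reading comes with each control period).
- snapshot(name): name is "side" or "top"; returns a dict with "img" (400x640x3 uint8, red, green, blue), "fx", "fy", "cx", "cy" (pixels), "k1" (the pictures are not rectified: a ray, as slopes to the right and down, at radius r is drawn at 1 + k1 r^2 times it, then the intrinsics apply), "T" (4x4, takes a point from camera to world coordinates). Camera axes: x right, y up, looking along -z (the intrinsics and any distortion apply to the point x, -y, -z); pixel columns grow to the right and rows downward; lengths in m; the calibration is good to about 2 mm. A picture is of the moment at which its call begins. There is no depth.
- job.hand_in(): hands the job in, once; it reports no verdict.
The state is a dict: "time": time; "joint_positions": joint angles; "qvel": joint speeds; "effort": joint torques, N m; "tcp_pos": TCP position; "tool_rot": TCP orientation; "contact_force": force on the tool from outside, world axes, zero at the start; "torque": the same for the moment, N m; "gripper_width": finger opening in m.
Only numpy, scipy, OpenCV 4.12 (cv2) and the standard library are available. Lean on these libraries where they do the work, as an engineer would, in place of code of your own. Each camera call takes 0.05 s, during which the arm holds its last target.

## Working session

There is one attempt and no reset: what is moved stays moved. The work goes in short steps, Python scripts to look and compute and a tool call to move; the robot and the scene stay as the last step left them, time stands still between calls to the robot, and variables do not carry over. Pictures are saved under pics/ and viewed, and the job is handed in when it is done.

Besides the shell and the picture viewer there is one more tool, called after ">>>" as name([rows], argument=value, ...), one row to a line, values as JSON. arm_command: Moves the arm, as the interface text tells. Its arguments: {"type":"object","properties":{"deltas":{"type":"array"}},"required":["deltas"]}

```bash
ls; mkdir -p pics; python3 - <<'E'
from station import ctrl, snapshot, job
import cv2
print(ctrl.get_obs(), ctrl.tip_reach)
for n in ("side","top"):
    s=snapshot(n); cv2.imwrite(f"pics/{n}0.png",s["img"][:,:,::-1]); print({k:v for k,v in s.items() if k!="img"})
E
```

```text
pics
{'time': 0.0, 'joint_positions': array([-5.23338112e+01,  1.46519469e+01,  6.12972173e+00, -2.69734691e-02,
       -8.15807965e+01, -1.63046975e+01]), 'qvel': array([ 0.06398295, -0.04809809,  0.01573254,  0.0302954 , -0.00539437,
       -0.02296581]), 'effort': array([-9.36324395e-04, -3.86626375e+01,  2.37937653e+01,  5.36542565e+00,
       -6.22236432e-03, -2.71579346e-07]), 'tcp_pos': array([ 0.20021545, -0.51178115,  0.25239989]), 'tool_rot': array([ 1.79893632e+02, -3.32029954e-03, -1.58642479e+02]), 'contact_force': array([-0.73306645, -0.46000498,  0.25730465]), 'torque': array([-0.04387859,  0.02023363,  0.00414679]), 'gripper_width': 0.08561367586200971} 0.022
{'fx': 409.17607289602967, 'fy': 409.17607289602967, 'cx': 313.25591759483694, 'cy': 200.00064572677528, 'k1': -0.0144113159838595, 'T': array([[-0.98982743,  0.06013436, -0.12893999,  0.38938029],
       [-0.14185935, -0.34807638,  0.92667079,  0.99025563],
       [ 0.01084379,  0.93553551,  0.35306617,  0.43059677],
       [ 0.        ,  0.        ,  0.        ,  1.        ]])}
{'fx': 501.0009536542796, 'fy': 501.0009536542796, 'cx': 321.5472914536097, 'cy': 199.72647355774495, 'k1': -0.10586347281706465, 'T': array([[ 0.02584311,  0.98693801, -0.15901416,  0.26867189],
       [-0.99935767,  0.02945667,  0.02040947,  0.02837447],
       [ 0.02482691,  0.15838457,  0.98706532,  1.72999017],
       [ 0.        ,  0.        ,  0.        ,  1.        ]])}
```

View pics/top0.png

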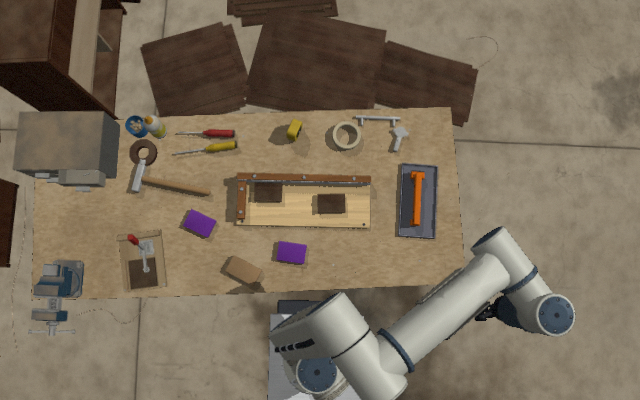

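View pics/side0.png

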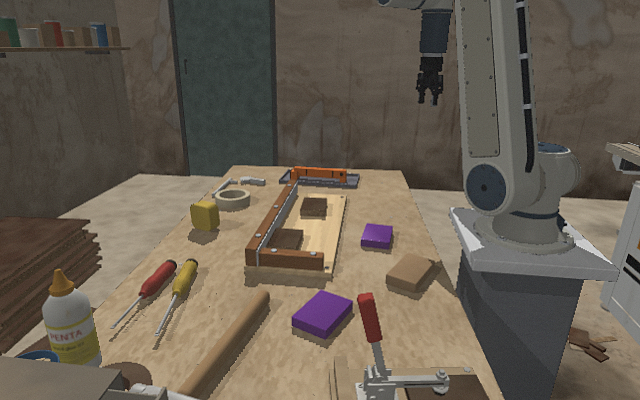

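```bash
cat > h.py <<'E'
import numpy as np, cv2
from station import ctrl, snapshot, job
def und(s,uv):
    K=np.array([[s["fx"],0,s["cx"]],[0,s["fy"],s["cy"]],[0,0,1]])
    return cv2.undistortPoints(np.asarray(uv,float).reshape(-1,1,2),K,np.array([s["k1"],0,0,0,0.])).reshape(-1,2)
def cast(s,uv,z):
    p=und(s,uv); d=np.c_[p[:,0],-p[:,1],-np.ones(len(p))]@s["T"][:3,:3].T
    o=s["T"][:3,3]; z=np.broadcast_to(z,len(p))
    return o+d*((z-o[2])/d[:,2])[:,None]
def proj(s,P):
    P=np.atleast_2d(P); T=s["T"]; c=(P-T[:3,3])@T[:3,:3]; a=c[:,0]/-c[:,2]; b=-c[:,1]/-c[:,2]
    k=1+s["k1"]*(a*a+b*b); return np.c_[s["fx"]*a*k+s["cx"],s["fy"]*b*k+s["cy"]]
def crop(s,name,u0,v0,u1,v1,f):
    im=cv2.resize(s["img"][v0:v1,u0:u1,::-1],None,fx=f,fy=f,interpolation=cv2.INTER_CUBIC); cv2.imwrite("pics/"+name,im)
E
python3 - <<'E'
from h import *
s=snapshot("top"); crop(s,"t1.png",225,165,385,235,5); crop(s,"t2.png",385,155,455,245,6)
s=snapshot("side"); crop(s,"s1.png",235,160,375,280,5)
E
```

```text
(no output)
```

View pics/t1.png

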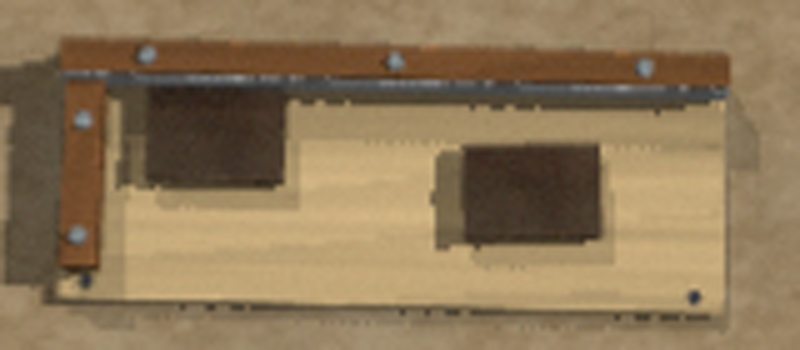

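View pics/t2.png

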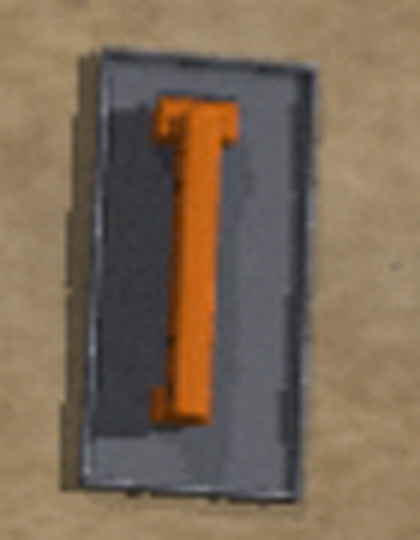

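View pics/s1.png

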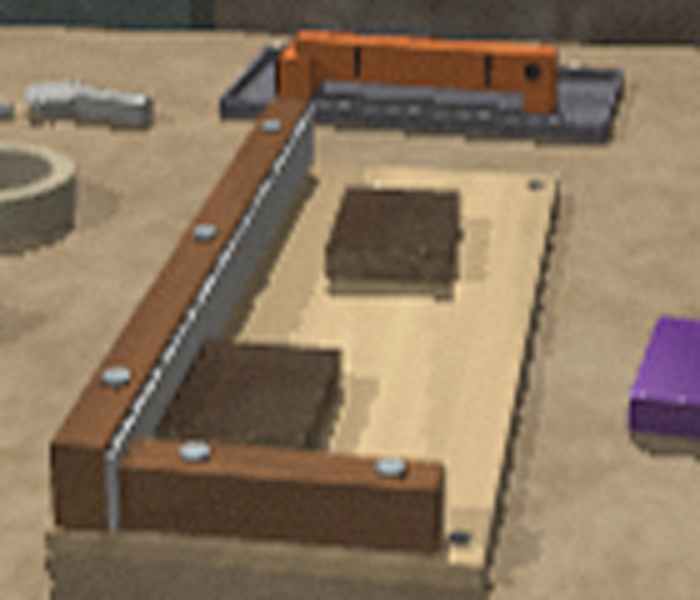

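```bash
cat >> h.py <<'E'
def uc(pts,u0,v0,f): return (np.array(pts,float)+.5)/f-.5+[u0,v0]
def rects(s,mask,z,amin=30):
    out=[]
    n,l,st,ce=cv2.connectedComponentsWithStats(mask.astype(np.uint8))
    for i in range(1,n):
        if st[i,4]<amin: continue
        v,u=np.nonzero(l==i); 
        c=cv2.findContours((l==i).astype(np.uint8),cv2.RETR_EXTERNAL,cv2.CHAIN_APPROX_NONE)[0][0]
        out.append((st[i],ce[i],cast(s,np.c_[u,v],z)))
    return out
E
python3 - <<'E'
from h import *
np.set_printoptions(precision=4,suppress=True)
s=snapshot("top")
P=lambda pts,z:cast(s,uc(pts,225,165,5),z)
print("fence top edge",P([[63,72],[728,90]],.052))
print("bed front",P([[58,301],[724,315]],.012))
print("bed right",P([[724,315],[726,108]],.012))
print("stop inner top",P([[103,85],[98,268]],.042))
hsv=cv2.cvtColor(s["img"],cv2.COLOR_RGB2HSV)
V=hsv[...,2]; m=np.zeros(V.shape,bool); m[178:215,250:350]=(V[178:215,250:350]<85)
for st,ce,W in rects(s,m,.030,100):
    r=cv2.minAreaRect(W[:,:2].astype(np.float32)*1000); print("dark",st,ce,W.mean(0),r)
I=s["img"].astype(int); o=(I[...,0]>150)&(I[...,1]>50)&(I[...,1]<150)&(I[...,2]<60); o[:,:395]=0;o[:,440:]=0
for st,ce,W in rects(s,o,.044,30): print("or",st,ce,W.mean(0),cv2.minAreaRect(W[:,:2].astype(np.float32)*1000))
T=lambda pts,z:cast(s,uc(pts,385,155,6),z)
print("tray",T([[103,50],[315,67],[298,497],[83,485]],.012))
print("stick top edges",T([[177,115],[219,115],[171,415],[209,415]],.044), "top ends",T([[198,112],[190,424]],.044))
for n in ((200,165,385,190),):pass
print("bv", V[190:216:2,312:350:2])
E
```

```text
fence top edge [[ 0.602   0.2833  0.052 ]
 [ 0.6033 -0.1714  0.052 ]]
bed front [[ 0.4493  0.2844  0.012 ]
 [ 0.4528 -0.175   0.012 ]]
bed right [[ 0.4528 -0.175   0.012 ]
 [ 0.5984 -0.1748  0.012 ]]
stop inner top [[0.5957 0.2569 0.042 ]
 [0.4694 0.2539 0.042 ]]
dark [250 179 100  24 866] [280.6582 188.6432] [0.5771 0.135  0.03  ] ((569.8753662109375, 70.70132446289062), (78.27460479736328, 342.71636962890625), 0.4431409239768982)
dark [317 194  28  20 516] [330.8779 203.5911] [ 0.5301 -0.0392  0.03  ] ((530.4498901367188, -38.049373626708984), (66.06250762939453, 93.15007781982422), 1.6656218767166138)
or [412 172  12  52 299] [417.699  195.2007] [ 0.5662 -0.3373  0.044 ] ((558.8760986328125, -336.61083984375), (38.66752243041992, 179.10008239746094), 89.7139892578125)
tray [[ 0.6859 -0.2878  0.012 ]
 [ 0.68   -0.4147  0.012 ]
 [ 0.4246 -0.4019  0.012 ]
 [ 0.4284 -0.2762  0.012 ]]
stick top edges [[ 0.6411 -0.325   0.044 ]
 [ 0.6419 -0.3496  0.044 ]
 [ 0.4666 -0.3209  0.044 ]
 [ 0.4672 -0.3428  0.044 ]] top ends [[ 0.6432 -0.3373  0.044 ]
 [ 0.4618 -0.3318  0.044 ]]
bv [[168 166 16
[... 341 characters left out ...]
  63  62  63  68  65  66  71  75  76  74 159
  185]
 [120 116 110  66  62  69  61  60  54  60  62  61  64  66  72  69  68 167
  197]
 [120 114 116  66  67  66  65  64  61  63  58  60  59  60  69  70  75 170
  202]
 [117 116 116  68  66  66  72  70  71  72  66  64  64  62  66  70  76 169
  198]
 [126 125 121  70  73  69  69  71  71  70  62  65  65  66  70  73  76 174
  198]
 [129 124 123  72  71  69  65  66  67  69  70  64  65  65  70  75  71 174
  202]
 [120 117 119  73  70  67  67  66  70  70  68  64  66  66  73  73  75 161
  191]
 [117 110 111  63  62  67  61  64  57  65  61  61  57  59  58  60  79 160
  184]
 [120 113 181 181  88 158 155 159 162 161 160 161 162 159 161 173 174 172
  202]]
```

```bash
python3 - <<'E'
from h import *
np.set_printoptions(precision=4,suppress=True)
s=snapshot("top"); V=cv2.cvtColor(s["img"],cv2.COLOR_RGB2HSV)[...,2]
for nm,b in (("A",(184,206,250,285)),("B",(190,218,312,350))):
    m=np.zeros(V.shape,bool); v0,v1,u0,u1=b; m[v0:v1,u0:u1]=V[v0:v1,u0:u1]<95
    m=cv2.morphologyEx(m.astype(np.uint8),cv2.MORPH_OPEN,np.ones((5,5)))
    for st,ce,W in rects(s,m,.030,100):
        print(nm,st,W.mean(0),cv2.minAreaRect(W[:,:2].astype(np.float32)*1000))
P=lambda pts,z:cast(s,uc(pts,225,165,5),z)
print(P([[147,85],[285,92],[284,186],[147,186]],.03)); print(P([[463,145],[600,145],[601,238],[466,241]],.03))
t=snapshot("side"); Q=lambda pts,z:cast(t,uc(pts,235,160,5),z)
print("side B top",Q([[347,187],[460,190],[457,262],[328,264]],.03))
print("side A top",Q([[215,343],[342,348],[325,447]],.03))
print("side stick top",Q([[298,31],[556,46]],.044),"tray",Q([[612,130],[622,72]],.012),"fence top",Q([[315,110],[110,455]],.052), "bed",Q([[558,178],[485,570]],.012),"stop",Q([[440,462],[122,440]],.042))
E
```

```text
A [250 184  32  19 554] [0.562 0.183 0.03 ] ((560.297607421875, 186.8546142578125), (62.86082458496094, 107.43180084228516), 1.7119885683059692)
B [317 194  28  20 547] [ 0.5307 -0.0385  0.03  ] ((530.4601440429688, -38.06427001953125), (66.08240509033203, 93.19300842285156), 1.665940523147583)
[[0.5989 0.2281 0.03  ]
 [0.5969 0.1326 0.03  ]
 [0.5312 0.1308 0.03  ]
 [0.5284 0.2247 0.03  ]]
[[ 0.5635  0.0087  0.03  ]
 [ 0.5663 -0.0857  0.03  ]
 [ 0.5016 -0.0876  0.03  ]
 [ 0.4968  0.0049  0.03  ]]
side B top [[ 0.5649 -0.0805  0.03  ]
 [ 0.5013 -0.0866  0.03  ]
 [ 0.4909  0.0199  0.03  ]
 [ 0.5559  0.0337  0.03  ]]
side A top [[0.5914 0.138  0.03  ]
 [0.5319 0.1337 0.03  ]
 [0.5226 0.2327 0.03  ]]
side stick top [[ 0.6422 -0.3423  0.044 ]
 [ 0.4648 -0.3374  0.044 ]] tray [[ 0.4225 -0.2618  0.012 ]
 [ 0.421  -0.3908  0.012 ]] fence top [[ 0.5955 -0.1488  0.052 ]
 [ 0.5976  0.2948  0.052 ]] bed [[ 0.4507 -0.1656  0.012 ]
 [ 0.4486  0.2909  0.012 ]] stop [[0.4707 0.2607 0.042 ]
 [0.6018 0.2629 0.042 ]]
```

>>> arm_command([
  {"translation": [0.28,0.14,-0.05],"rotation": [0,0,-0.77],"fingers": 45},
  {"translation": [0.28,0.14,-0.05],"rotation": [0,0,-0.77],"fingers": 45},
  {"translation": [0.28,0.14,-0.05],"rotation": [0,0,-0.77],"fingers": 45},
  {"translation": [0.28,0.14,-0.05],"rotation": [0,0,-0.77],"fingers": 45},
  {"translation": [0.28,0.14,-0.05],"rotation": [0,0,-0.77],"fingers": 45},
])

```text
time: 0.77
tcp_pos: [0.3767, -0.4238, 0.2219]
tool_rot: [-180.0, 0.0, 178.0]
contact_force: [0.3, -1.3, 0.5]
gripper_width: 0.045
```

>>> arm_command([
  {"translation": [0.225,0.114,-0.11],"rotation": [0,0,0],"fingers": 45},
  {"translation": [0.225,0.114,-0.11],"rotation": [0,0,0],"fingers": 45},
  {"translation": [0.225,0.114,-0.11],"rotation": [0,0,0],"fingers": 45},
  {"translation": [0.225,0.114,-0.11],"rotation": [0,0,0],"fingers": 45},
  {"translation": [0.225,0.114,-0.11],"rotation": [0,0,0],"fingers": 45},
])

```text
time: 1.18
tcp_pos: [0.5458, -0.3379, 0.1386]
tool_rot: [180.0, -0.0, 178.3]
contact_force: [0.1, -0.6, -0.3]
gripper_width: 0.0448
```

```bash
python3 - <<'E'
from h import *
print(ctrl.get_obs()["tcp_pos"],ctrl.get_obs()["tool_rot"])
s=snapshot("side"); print(s["img"].shape); crop(s,"s2.png",250,100,380,200,6)
print(ctrl.get_obs()["tcp_pos"],ctrl.get_obs()["tool_rot"])
E
```

```text
[ 0.54575244 -0.33793115  0.13855318] [ 1.79992805e+02 -5.90247677e-03  1.78279400e+02]
(400, 640, 3)
[ 0.54929248 -0.33408967  0.13377626] [179.80406649  -0.19269387 178.45691376]
```

View pics/s2.png

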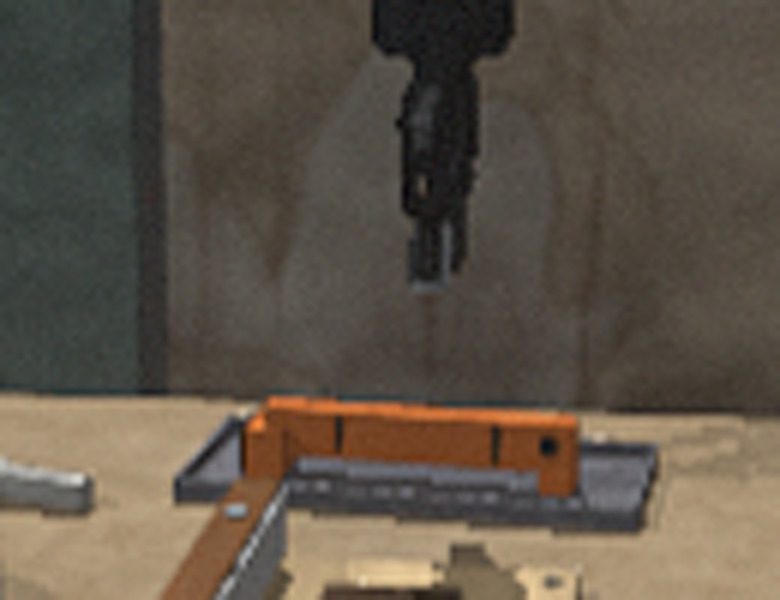

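>>> arm_command([
  {"translation": [0.003,-0.003,-0.055],"rotation": [0,0,0],"fingers": 45},
  {"translation": [0.003,-0.003,-0.1],"rotation": [0,0,0],"fingers": 45},
  {"translation": [0.003,-0.003,-0.13],"rotation": [0,0,0],"fingers": 45},
  {"translation": [0.003,-0.003,-0.133],"rotation": [0,0,0],"fingers": 45},
  {"translation": [0.003,-0.003,-0.133],"rotation": [0,0,0],"fingers": 15},
])

```text
time: 1.65
tcp_pos: [0.5455, -0.3413, 0.0386]
tool_rot: [180.0, -0.2, 178.3]
contact_force: [-2.5, 3.5, 0.2]
gripper_width: 0.0344
```

>>> arm_command([
  {"translation": [0,0,0],"rotation": [0,0,0],"fingers": 10},
  {"translation": [0,0,0],"rotation": [0,0,0],"fingers": 10},
  {"translation": [0,0,0],"rotation": [0,0,0],"fingers": 10},
  {"translation": [0,0,0],"rotation": [0,0,0],"fingers": 10},
])

```text
time: 1.98
tcp_pos: [0.5473, -0.342, 0.0416]
tool_rot: [-179.9, 0.2, 178.3]
contact_force: [-0.6, 1.2, 2.1]
gripper_width: 0.0206
```

>>> arm_command([
  {"translation": [0,0,0],"rotation": [0,0,0],"fingers": 10},
])

```text
time: 2.07
tcp_pos: [0.5473, -0.342, 0.0416]
tool_rot: [-179.9, 0.2, 178.3]
contact_force: [-0.9, 0.4, 4.9]
gripper_width: 0.0206
```

```bash
python3 - <<'E'
from h import *
o=ctrl.get_obs();print(o["tcp_pos"],o["tool_rot"],o["contact_force"],o["gripper_width"],o["joint_positions"])
s=snapshot("side"); crop(s,"s3.png",250,100,380,200,6)
o=ctrl.get_obs();print(o["tcp_pos"])
E
```

```text
[ 0.54730371 -0.34197062  0.04160265] [-1.79927024e+02  1.58171566e-01  1.78273814e+02] [-0.86324358  0.4386181   4.9258058 ] 0.020620455381376707 [-1.81424277e+01  3.26669812e+01  1.92069715e+00  2.94906831e-02
 -5.90813717e+01 -7.35989737e+01]
[ 0.54724952 -0.34200454  0.04158339]
```

View pics/s3.png

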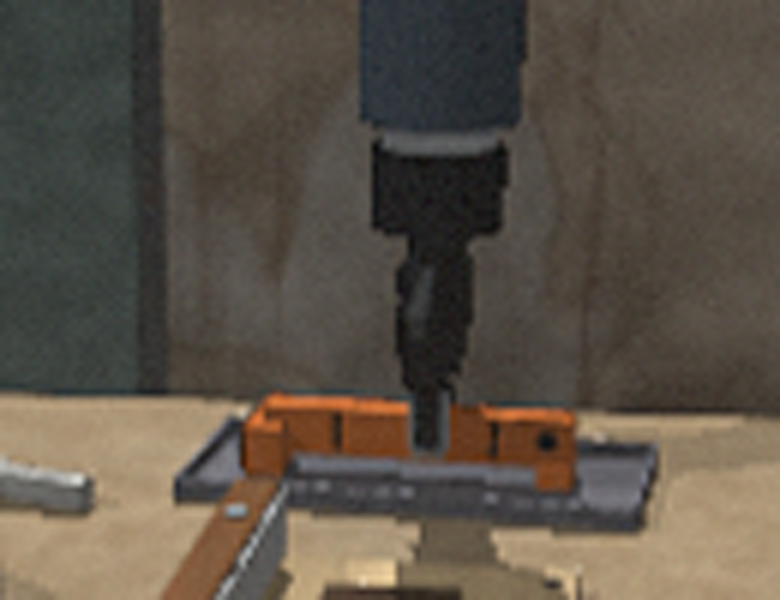

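>>> arm_command([
  {"translation": [0,0,0.02],"rotation": [0,0,0],"fingers": 10},
  {"translation": [0,0,0.05],"rotation": [0,0,0],"fingers": 10},
  {"translation": [0,0,0.09],"rotation": [0,0,0],"fingers": 10},
  {"translation": [0,0,0.12],"rotation": [0,0,0],"fingers": 10},
  {"translation": [0,0,0.12],"rotation": [0,0,0],"fingers": 10},
])

```text
time: 2.53
tcp_pos: [0.5488, -0.3431, 0.1359]
tool_rot: [-179.7, 0.5, 178.3]
contact_force: [0.6, -0.3, -1.7]
gripper_width: 0.0203
```

```bash
python3 - <<'E'
from h import *
o=ctrl.get_obs();print(o["tcp_pos"],o["tool_rot"],o["contact_force"],o["gripper_width"])
s=snapshot("side"); crop(s,"s4.png",250,80,380,180,6)
t=snapshot("top"); crop(t,"t4.png",385,155,455,245,6)
o=ctrl.get_obs();print(o["tcp_pos"],o["contact_force"])
E
```

```text
[ 0.5488054  -0.34311571  0.13588025] [-179.72848174    0.49917116  178.29765586] [ 0.61092283 -0.34724456 -1.71313792] 0.02032934976614379
[ 0.54675213 -0.34149563  0.13061674] [-0.24057615  0.93135356 -2.01053164]
```

View pics/s4.png

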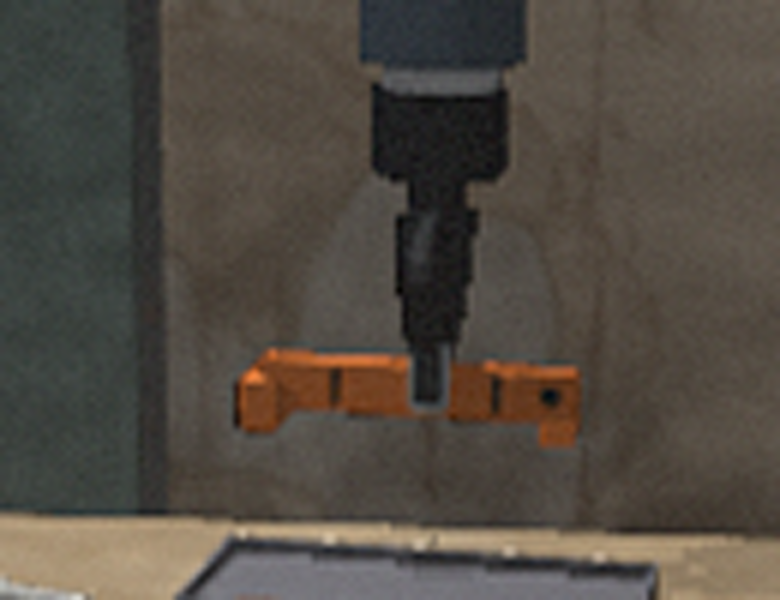

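View pics/t4.png

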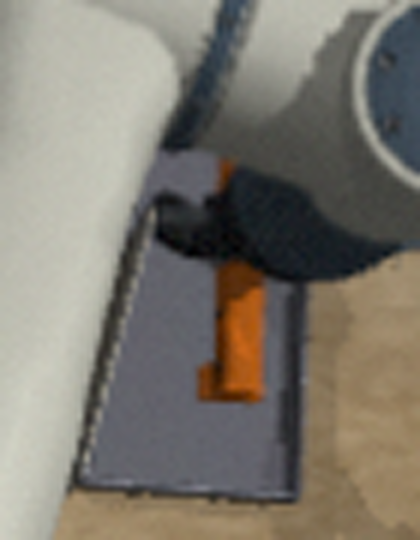

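```bash
cat >> h.py <<'E'
def casty(s,uv,y):
    p=und(s,uv); d=np.c_[p[:,0],-p[:,1],-np.ones(len(p))]@s["T"][:3,:3].T
    o=s["T"][:3,3]; y=np.broadcast_to(y,len(p)); return o+d*((y-o[1])/d[:,1])[:,None]
E
python3 - <<'E'
from h import *
np.set_printoptions(precision=4,suppress=True)
s=snapshot("side")
print("shaft top near edge",casty(s,uc([[290,358],[578,368]],250,80,6),-.331),"heel bot",casty(s,uc([[575,446]],250,80,6),-.324), "foot bot/top",casty(s,uc([[265,433],[265,380]],250,80,6),-.319))
o=ctrl.get_obs();print(o["tcp_pos"],o["contact_force"])
E
```

```text
shaft top near edge [[ 0.627  -0.331   0.1393]
 [ 0.4677 -0.331   0.1404]] heel bot [[ 0.4673 -0.324   0.0986]] foot bot/top [[ 0.639  -0.319   0.0992]
 [ 0.6388 -0.319   0.1291]]
[ 0.546  -0.3411  0.1291] [ 0.4579 -0.2645 -2.8221]
```

```bash
python3 - <<'E'
from h import *
np.set_printoptions(precision=4,suppress=True)
s=dict(snapshot("side"))
print("s3 shaft top",casty(s,uc([[300,403],[576,412]],250,100,6),-.331),"heel bot",casty(s,uc([[575,491]],250,100,6),-.324), "foot bot",casty(s,uc([[265,475]],250,100,6),-.319))
print("s2 shaft top",casty(s,uc([[300,409],[577,418]],250,100,6),-.324),"heel bot",casty(s,uc([[575,496]],250,100,6),-.317))
o=ctrl.get_obs();print(o["tcp_pos"],o["contact_force"])
E
```

```text
s3 shaft top [[ 0.6215 -0.331   0.0449]
 [ 0.4652 -0.331   0.0477]] heel bot [[ 0.4636 -0.324   0.0038]] foot bot [[ 0.6396 -0.319   0.0049]]
s2 shaft top [[ 0.6202 -0.324   0.0434]
 [ 0.4641 -0.324   0.0463]] heel bot [[ 0.4631 -0.317   0.0031]]
[ 0.5456 -0.341   0.1284] [-0.2238  0.6357 -1.563 ]
```

>>> arm_command([
  {"translation": [-0.232,0.4,0],"rotation": [0,0,0.067],"fingers": 10},
  {"translation": [-0.232,0.4,0],"rotation": [0,0,0.067],"fingers": 10},
  {"translation": [-0.232,0.4,0],"rotation": [0,0,0.067],"fingers": 10},
  {"translation": [-0.232,0.4,0],"rotation": [0,0,0.067],"fingers": 10},
  {"translation": [-0.232,0.4,0],"rotation": [0,0,0.067],"fingers": 10},
])

```text
time: 3.15
tcp_pos: [0.4396, -0.1599, 0.1282]
tool_rot: [180.0, -0.2, -179.8]
contact_force: [0.9, 1.9, -1.0]
gripper_width: 0.021
```

>>> arm_command([
  {"translation": [-0.093,0.16,0],"rotation": [0,0,0],"fingers": 10},
  {"translation": [-0.093,0.16,0],"rotation": [0,0,0],"fingers": 10},
  {"translation": [-0.093,0.16,0],"rotation": [0,0,0],"fingers": 10},
  {"translation": [-0.093,0.16,0],"rotation": [0,0,0],"fingers": 10},
  {"translation": [-0.093,0.16,-0.02],"rotation": [0,0,0],"fingers": 10},
])

```text
time: 3.57
tcp_pos: [0.3716, -0.0392, 0.1159]
tool_rot: [179.9, 0.2, -179.5]
contact_force: [1.0, -0.0, -1.0]
gripper_width: 0.0211
```

```bash
python3 - <<'E'
from h import *
o=ctrl.get_obs();print(o["tcp_pos"],o["tool_rot"],o["contact_force"],o["gripper_width"],o["time"])
s=snapshot("side"); crop(s,"s5.png",235,100,395,220,5)
s=snapshot("top"); crop(s,"t5.png",225,165,385,285,5)
o=ctrl.get_obs();print(o["tcp_pos"],o["contact_force"])
E
```

```text
[ 0.37156779 -0.03917693  0.11594057] [ 179.94190744    0.19749522 -179.48577503] [ 1.01509152 -0.00872785 -0.99140292] 0.02108273490000583 3.5667
[ 0.36979393 -0.040969    0.11275534] [-0.52098071 -0.01732362 -1.97133112]
```

View pics/s5.png

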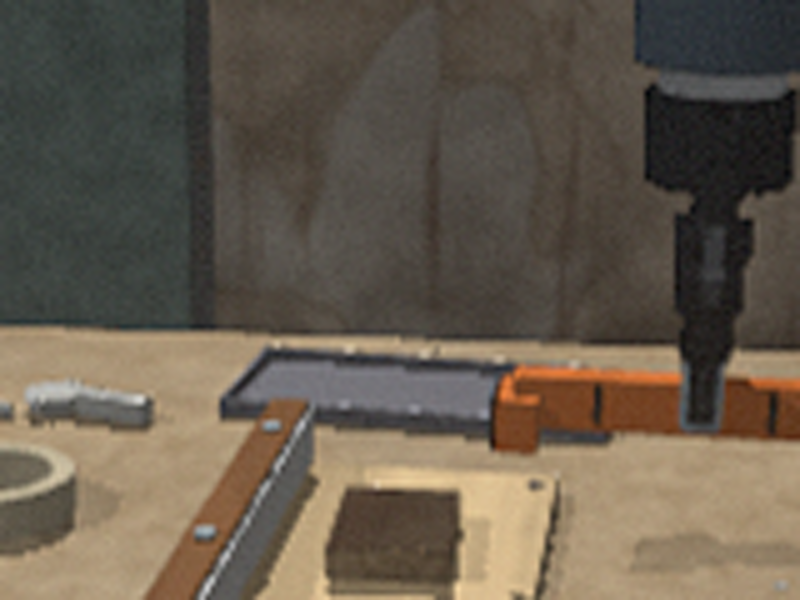

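View pics/t5.png

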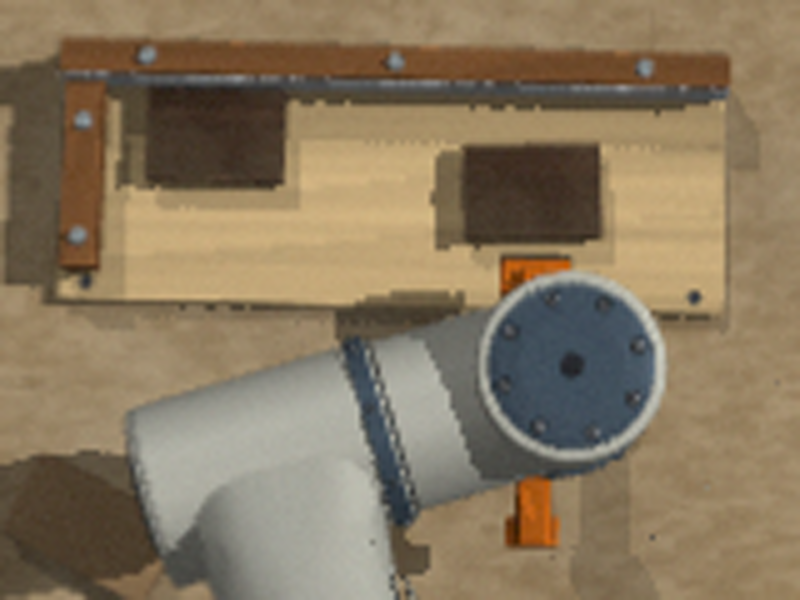

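>>> arm_command([
  {"translation": [0,0,-0.04],"rotation": [0,0,0],"fingers": 10},
  {"translation": [0,0,-0.07],"rotation": [0,0,0],"fingers": 10},
  {"translation": [0,0,-0.08],"rotation": [0,0,0],"fingers": 10},
  {"translation": [0,0,-0.08],"rotation": [0,0,0],"fingers": 10},
  {"translation": [0,0,-0.08],"rotation": [0,0,0],"fingers": 10},
])

```text
time: 4.08
tcp_pos: [0.3724, -0.0418, 0.0551]
tool_rot: [-180.0, -0.0, -179.8]
contact_force: [0.9, -0.2, -0.8]
gripper_width: 0.0208
```

```bash
python3 - <<'E'
from h import *
o=ctrl.get_obs();print(o["tcp_pos"],o["tool_rot"],o["contact_force"],o["gripper_width"],o["time"])
s=snapshot("side"); crop(s,"s6.png",275,120,395,220,6)
E
```

```text
[ 0.3724446  -0.04176717  0.05513304] [-1.79951816e+02 -4.74077031e-02 -1.79752987e+02] [ 0.89595871 -0.15711578 -0.77906395] 0.02079584780399622 4.0833
```

View pics/s6.png

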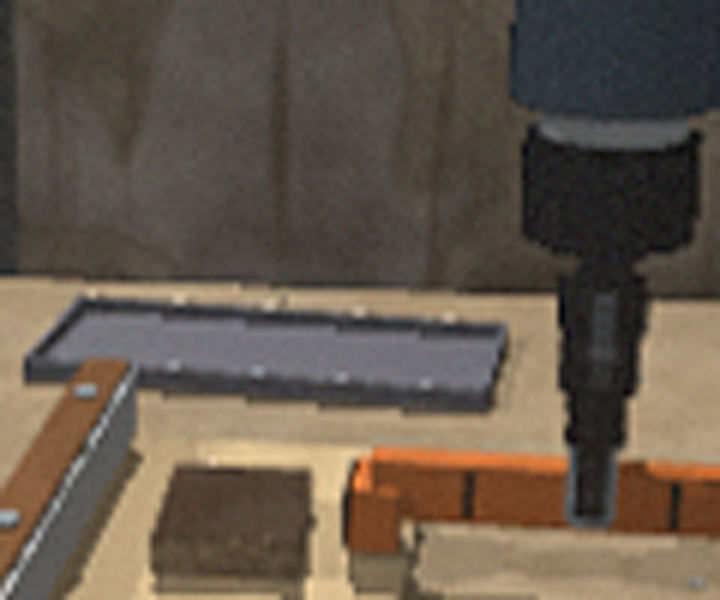

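>>> arm_command([
  {"translation": [0.015,0,-0.003],"rotation": [0,0,0],"fingers": 10},
  {"translation": [0.025,0,-0.003],"rotation": [0,0,0],"fingers": 10},
  {"translation": [0.035,0,-0.003],"rotation": [0,0,0],"fingers": 10},
  {"translation": [0.045,0,-0.003],"rotation": [0,0,0],"fingers": 10},
  {"translation": [0.055,0,-0.003],"rotation": [0,0,0],"fingers": 10},
])

```text
time: 4.55
tcp_pos: [0.414, -0.0414, 0.0529]
tool_rot: [180.0, 0.0, -179.7]
contact_force: [-2.0, -0.3, -0.3]
gripper_width: 0.0207
```

>>> arm_command([
  {"translation": [0.006,0,0],"rotation": [0,0,0],"fingers": 10},
  {"translation": [0.012,0,0],"rotation": [0,0,0],"fingers": 10},
  {"translation": [0.015,0,0],"rotation": [0,0,0],"fingers": 10},
  {"translation": [0.015,0,0],"rotation": [0,0,0],"fingers": 10},
])

```text
time: 4.88
tcp_pos: [0.4253, -0.0413, 0.0525]
tool_rot: [180.0, 0.0, -179.7]
contact_force: [0.6, -0.5, -1.2]
gripper_width: 0.0208
```

```bash
python3 - <<'E'
from h import *
o=ctrl.get_obs();print(o["tcp_pos"],o["tool_rot"],o["contact_force"],o["gripper_width"],o["time"])
s=snapshot("side"); crop(s,"s7.png",235,150,395,270,5)
s=snapshot("top"); crop(s,"t7.png",225,165,385,285,5)
E
```

```text
[ 0.42529674 -0.04125872  0.05253041] [ 1.79998993e+02  3.27722823e-02 -1.79730271e+02] [ 0.58796731 -0.47100022 -1.21760313] 0.020849229768261993 4.8833
```

View pics/s7.png

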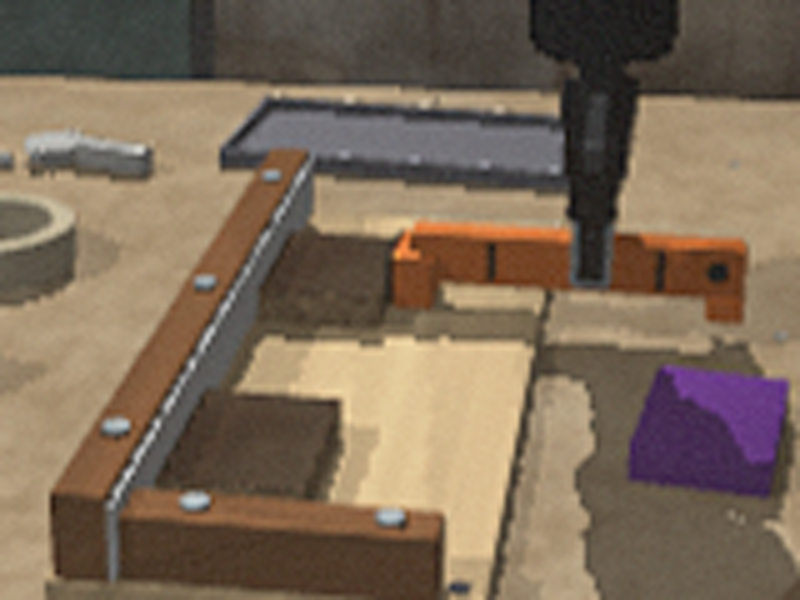

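View pics/t7.png

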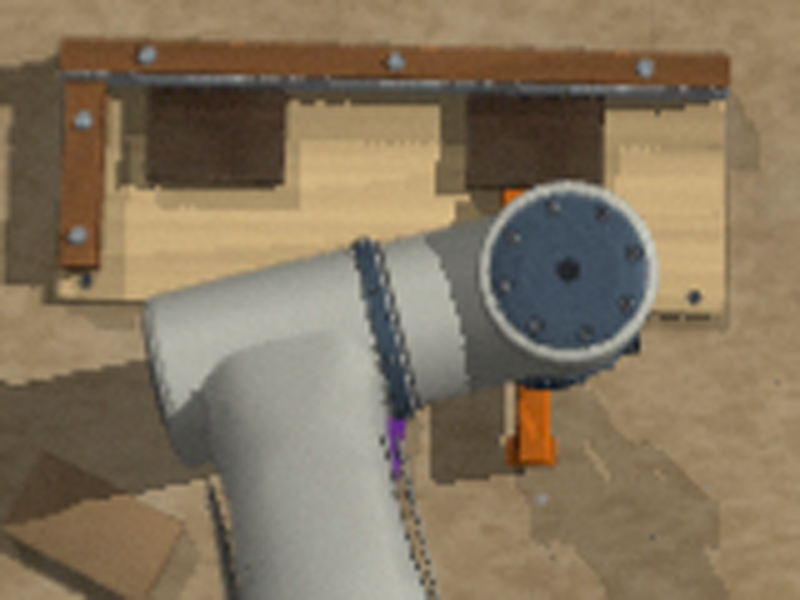

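>>> arm_command([
  {"translation": [0.003,0,0],"rotation": [0,0,0],"fingers": 10},
  {"translation": [0.005,0,0],"rotation": [0,0,0],"fingers": 10},
  {"translation": [0.007,0,0],"rotation": [0,0,0],"fingers": 10},
  {"translation": [0.007,0,0],"rotation": [0,0,0],"fingers": 10},
])

```text
time: 5.32
tcp_pos: [0.4275, -0.0415, 0.0517]
tool_rot: [-180.0, -0.3, -179.8]
contact_force: [-6.2, 1.9, 0.3]
gripper_width: 0.0212
```

>>> arm_command([
  {"translation": [0.004,0,0],"rotation": [0,0,0],"fingers": 10},
  {"translation": [0.007,0,0],"rotation": [0,0,0],"fingers": 10},
  {"translation": [0.007,0,0],"rotation": [0,0,0],"fingers": 10},
  {"translation": [0.007,0,0],"rotation": [0,0,0],"fingers": 10},
])

```text
time: 5.65
tcp_pos: [0.4276, -0.042, 0.0502]
tool_rot: [-180.0, -0.9, -179.9]
contact_force: [-18.0, 3.3, 5.8]
gripper_width: 0.0206
```

```bash
python3 - <<'E'
from h import *
np.set_printoptions(precision=4,suppress=True)
o=ctrl.get_obs();print(o["tcp_pos"],o["tool_rot"],o["contact_force"],o["gripper_width"],o["time"])
s=snapshot("top"); crop(s,"t8.png",225,165,385,225,5)
t=snapshot("side"); crop(t,"s8.png",255,170,355,245,8)
E
```

```text
[ 0.4276 -0.042   0.0502] [-179.9694   -0.864  -179.8502] [-18.0465   3.3376   5.8475] 0.02062958490299344 5.65
```

View pics/s8.png

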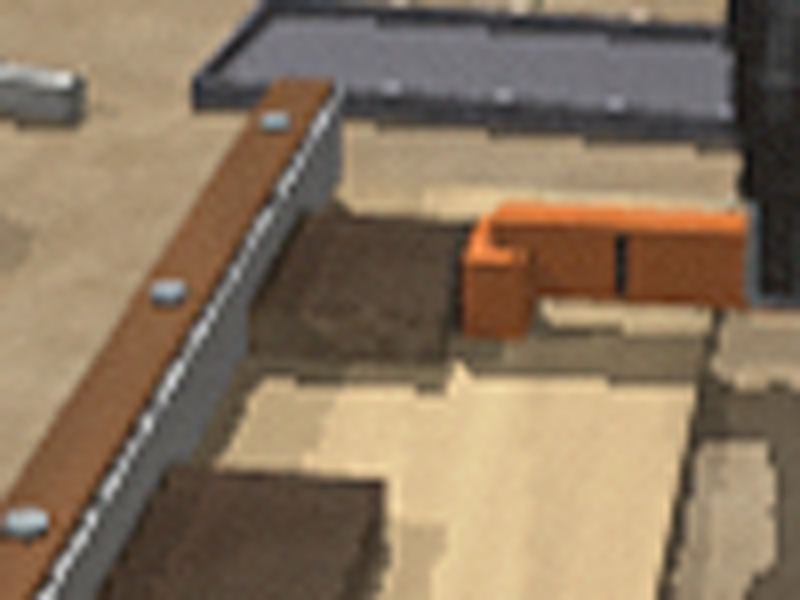

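View pics/t8.png

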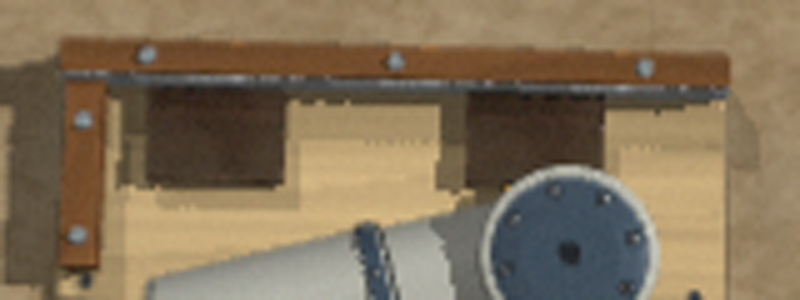

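>>> arm_command([
  {"translation": [-0.03,0,0],"rotation": [0,0,0],"fingers": 10},
  {"translation": [-0.06,0,0.01],"rotation": [0,0,0],"fingers": 10},
  {"translation": [-0.067,0,0.05],"rotation": [0,0,0],"fingers": 10},
  {"translation": [-0.067,0,0.09],"rotation": [0,0,0],"fingers": 10},
  {"translation": [-0.067,0,0.12],"rotation": [0,0,0],"fingers": 10},
])

```text
time: 6.17
tcp_pos: [0.3852, -0.0414, 0.1449]
tool_rot: [-180.0, 0.2, -179.7]
contact_force: [1.8, 0.0, -1.4]
gripper_width: 0.0205
```

>>> arm_command([
  {"translation": [0.02,-0.05,0],"rotation": [0,0,0.2],"fingers": 10},
  {"translation": [0.04,-0.1,0],"rotation": [0,0,0.4],"fingers": 10},
  {"translation": [0.06,-0.14,0],"rotation": [0,0,0.6],"fingers": 10},
  {"translation": [0.08,-0.18,0],"rotation": [0,0,0.8],"fingers": 10},
  {"translation": [0.1,-0.22,0],"rotation": [0,0,1.0],"fingers": 10},
])

```text
time: 6.58
tcp_pos: [0.4586, -0.2032, 0.1428]
tool_rot: [-180.0, 0.1, -150.1]
contact_force: [1.9, 0.5, -0.2]
gripper_width: 0.0209
```

>>> arm_command([
  {"translation": [0.02,0,0],"rotation": [0,0,0.2],"fingers": 10},
  {"translation": [0.04,0,0],"rotation": [0,0,0.4],"fingers": 10},
  {"translation": [0.06,0,0],"rotation": [0,0,0.6],"fingers": 10},
  {"translation": [0.08,0,0],"rotation": [0,0,0.8],"fingers": 10},
  {"translation": [0.1,0,0],"rotation": [0,0,1.0],"fingers": 10},
])

```text
time: 7.0
tcp_pos: [0.5338, -0.2019, 0.1425]
tool_rot: [-180.0, 0.0, -120.1]
contact_force: [0.1, 1.1, -0.7]
gripper_width: 0.0205
```

>>> arm_command([
  {"translation": [0.01,0,0],"rotation": [0,0,0.2],"fingers": 10},
  {"translation": [0.02,0,0],"rotation": [0,0,0.4],"fingers": 10},
  {"translation": [0.03,0,0],"rotation": [0,0,0.6],"fingers": 10},
  {"translation": [0.034,0,0],"rotation": [0,0,0.8],"fingers": 10},
  {"translation": [0.034,0,0],"rotation": [0,0,1.0],"fingers": 10},
])

```text
time: 7.42
tcp_pos: [0.5592, -0.2016, 0.1422]
tool_rot: [-180.0, -0.0, -90.1]
contact_force: [-0.2, -0.6, -0.9]
gripper_width: 0.0211
```

```bash
python3 - <<'E'
from h import *
np.set_printoptions(precision=4,suppress=True)
o=ctrl.get_obs();print(o["tcp_pos"],o["tool_rot"],o["contact_force"],o["gripper_width"],o["time"],o["joint_positions"])
s=snapshot("top"); crop(s,"t9.png",225,165,425,285,4)
t=snapshot("side"); crop(t,"s9.png",225,110,385,230,5)
o=ctrl.get_obs();print(o["tcp_pos"],o["tool_rot"])
E
```

```text
[ 0.5592 -0.2016  0.1422] [-179.9833   -0.0103  -90.0895] [-0.1888 -0.5866 -0.8583] 0.021134203777689237 7.4167 [ -4.7664  22.6852   1.2739   0.0096 -68.5711   4.6735]
[ 0.5586 -0.2016  0.1424] [-179.9985   -0.0044  -90.3328]
```

View pics/t9.png

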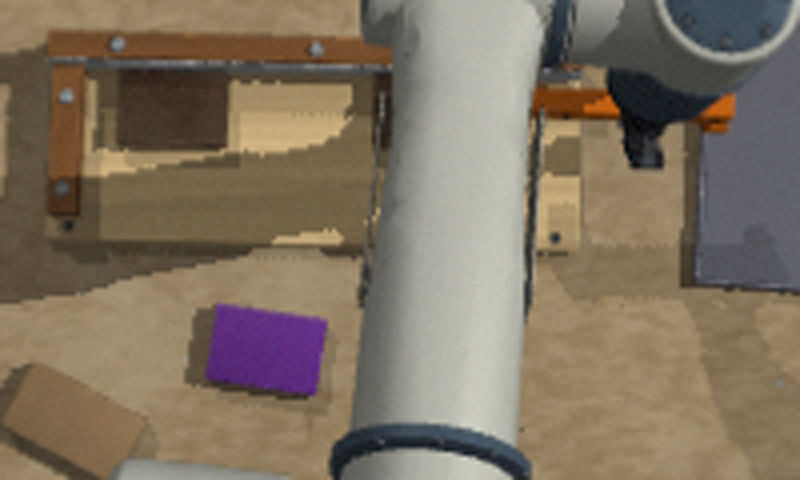

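View pics/s9.png

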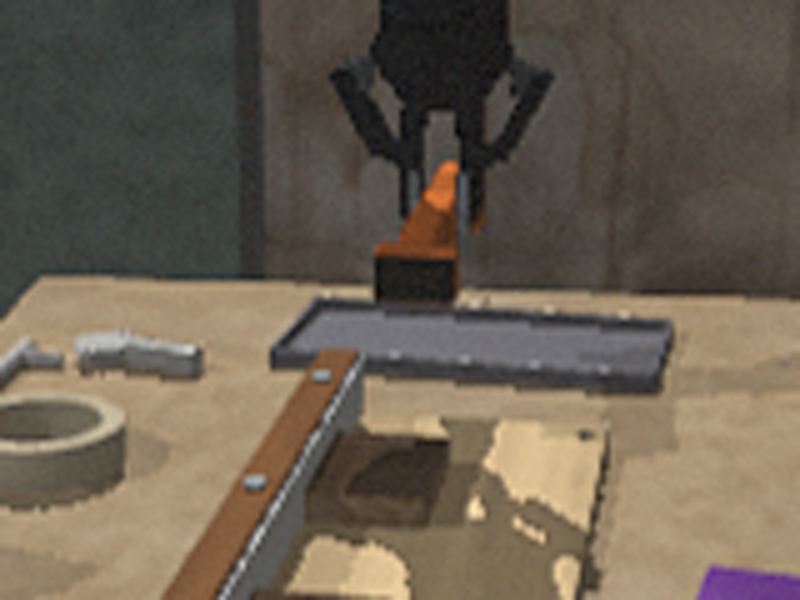

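>>> arm_command([
  {"translation": [0,-0.008,-0.04],"rotation": [0,0,0.013],"fingers": 10},
  {"translation": [0,-0.008,-0.08],"rotation": [0,0,0.013],"fingers": 10},
  {"translation": [0,-0.008,-0.11],"rotation": [0,0,0.013],"fingers": 10},
  {"translation": [0,-0.008,-0.115],"rotation": [0,0,0.013],"fingers": 10},
  {"translation": [0,-0.008,-0.115],"rotation": [0,0,0.013],"fingers": 10},
])

```text
time: 7.93
tcp_pos: [0.5573, -0.2076, 0.0551]
tool_rot: [179.8, 0.0, -90.1]
contact_force: [-0.4, -0.1, -1.1]
gripper_width: 0.021
```

```bash
python3 - <<'E'
from h import *
np.set_printoptions(precision=4,suppress=True)
o=ctrl.get_obs();print(o["tcp_pos"],o["tool_rot"],o["contact_force"],o["time"])
t=snapshot("side"); crop(t,"s10.png",255,140,375,230,6)
print(casty(t,uc([[377,257],[455,262],[377,300],[456,303]],225,110,5),-.097))
E
```

```text
[ 0.5573 -0.2076  0.0551] [179.8071   0.0095 -90.1388] [-0.3932 -0.0984 -1.0507] 7.9333
[[ 0.5792 -0.097   0.1299]
 [ 0.5353 -0.097   0.1292]
 [ 0.5792 -0.097   0.105 ]
 [ 0.5345 -0.097   0.1056]]
```

View pics/s10.png

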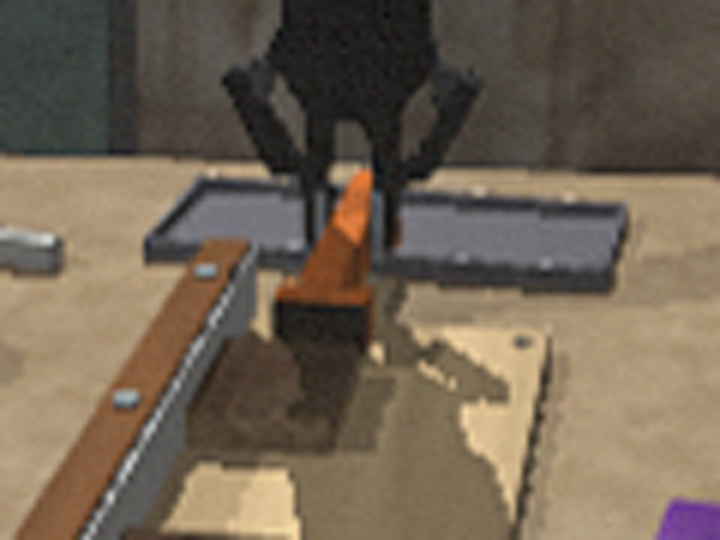

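>>> arm_command([
  {"translation": [0.002,0.01,0],"rotation": [0,0,0],"fingers": 10},
  {"translation": [0.003,0.018,0],"rotation": [0,0,0],"fingers": 10},
  {"translation": [0.004,0.026,0],"rotation": [0,0,0],"fingers": 10},
  {"translation": [0.006,0.034,0],"rotation": [0,0,0],"fingers": 10},
  {"translation": [0.007,0.04,0],"rotation": [0,0,0],"fingers": 10},
])

```text
time: 8.4
tcp_pos: [0.5638, -0.1771, 0.0572]
tool_rot: [-180.0, -0.0, -90.0]
contact_force: [-0.9, -2.1, 0.7]
gripper_width: 0.0208
```

```bash
python3 - <<'E'
from h import *
np.set_printoptions(precision=4,suppress=True)
o=ctrl.get_obs();print(o["tcp_pos"],o["tool_rot"],o["contact_force"],o["time"])
t=snapshot("side"); crop(t,"s11.png",245,160,355,240,7)
E
```

```text
[ 0.5638 -0.1771  0.0572] [-179.9675   -0.0427  -89.977 ] [-0.8905 -2.0751  0.712 ] 8.4
```

View pics/s11.png

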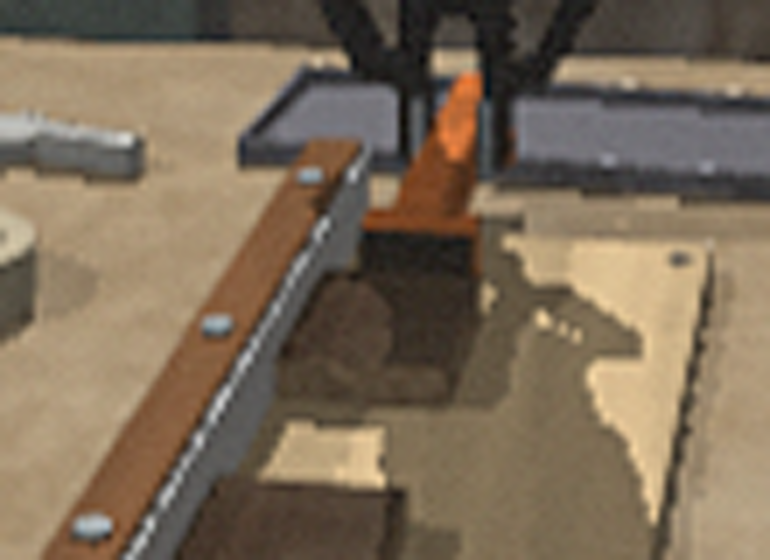

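>>> arm_command([
  {"translation": [0,0.01,0],"rotation": [0,0,0],"fingers": 10},
  {"translation": [0.001,0.02,0],"rotation": [0,0,0],"fingers": 10},
  {"translation": [0.001,0.03,0],"rotation": [0,0,0],"fingers": 10},
  {"translation": [0.002,0.04,0],"rotation": [0,0,0],"fingers": 10},
  {"translation": [0.002,0.05,0],"rotation": [0,0,0],"fingers": 10},
])

```text
time: 8.87
tcp_pos: [0.5648, -0.1394, 0.0562]
tool_rot: [180.0, -0.0, -90.0]
contact_force: [-1.2, -2.4, 0.3]
gripper_width: 0.0207
```

```bash
python3 - <<'E'
from h import *
np.set_printoptions(precision=4,suppress=True)
o=ctrl.get_obs();print(o["tcp_pos"],o["tool_rot"],o["contact_force"],o["time"])
t=snapshot("side"); crop(t,"s12.png",245,160,355,240,7)
E
```

```text
[ 0.5648 -0.1394  0.0562] [179.9559  -0.0072 -90.0035] [-1.1677 -2.4128  0.3013] 8.8667
```

View pics/s12.png

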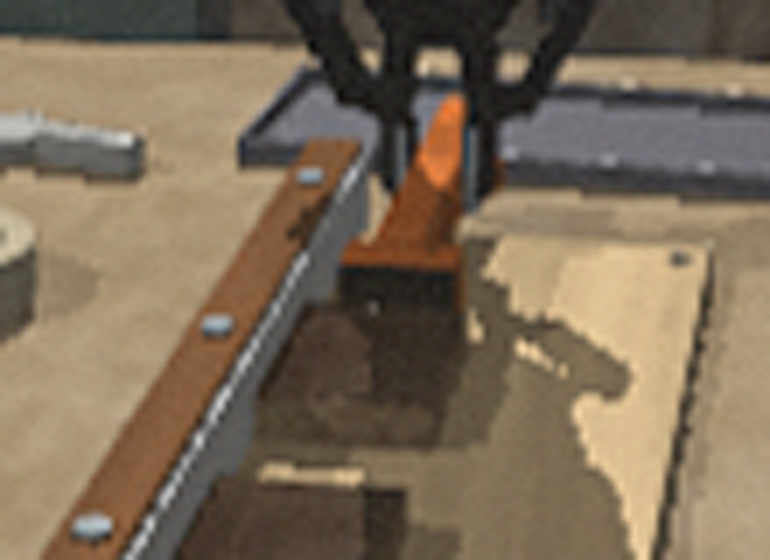

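```bash
python3 - <<'E'
from h import *
np.set_printoptions(precision=4,suppress=True)
t=snapshot("side"); print(cast(t,uc([[310,392],[440,395],[465,310],[300,310],[400,487],[230,483]],245,160,7),.03))
print(cast(t,uc([[430,445],[255,440]],245,160,7),.012))
E
```

```text
[[ 0.5804  0.0591  0.03  ]
 [ 0.534   0.054   0.03  ]
 [ 0.5375 -0.0309  0.03  ]
 [ 0.6003 -0.0201  0.03  ]
 [ 0.5349  0.1339  0.03  ]
 [ 0.5913  0.1401  0.03  ]]
[[0.5368 0.0581 0.012 ]
 [0.5998 0.0642 0.012 ]]
```

>>> arm_command([
  {"translation": [0,0.01,0],"rotation": [0,0,0],"fingers": 10},
  {"translation": [0.001,0.02,0],"rotation": [0,0,0],"fingers": 10},
  {"translation": [0.001,0.03,0],"rotation": [0,0,0],"fingers": 10},
  {"translation": [0.002,0.04,0],"rotation": [0,0,0],"fingers": 10},
  {"translation": [0.002,0.05,0],"rotation": [0,0,0],"fingers": 10},
])

```text
time: 9.38
tcp_pos: [0.5664, -0.1019, 0.0562]
tool_rot: [180.0, -0.0, -90.0]
contact_force: [-1.6, -1.5, -1.6]
gripper_width: 0.0208
```

```bash
python3 - <<'E'
from h import *
np.set_printoptions(precision=4,suppress=True)
o=ctrl.get_obs();print(o["tcp_pos"],o["tool_rot"],o["contact_force"],o["time"])
t=snapshot("side"); crop(t,"s13.png",245,160,355,240,7)
t=snapshot("top"); crop(t,"t13.png",225,165,385,225,5)
E
```

```text
[ 0.5664 -0.1019  0.0562] [179.965   -0.0026 -90.0146] [-1.6013 -1.5301 -1.5994] 9.3833
```

View pics/s13.png

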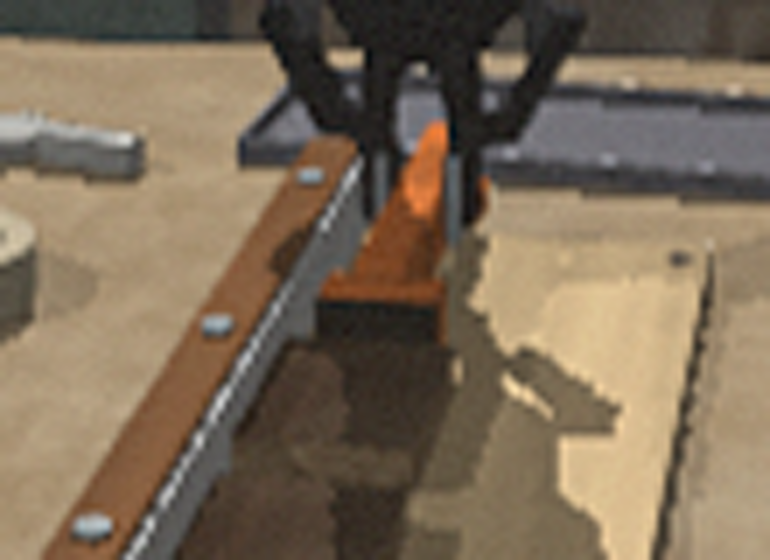

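View pics/t13.png

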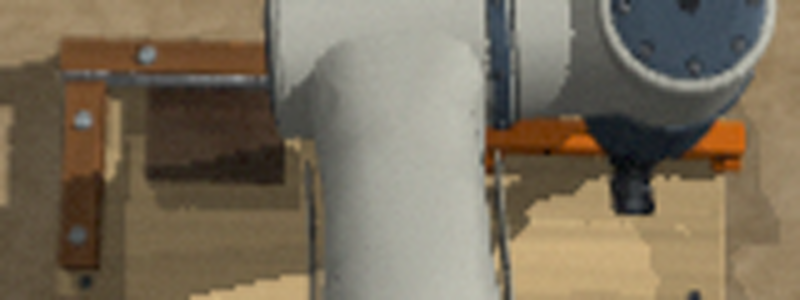

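>>> arm_command([
  {"translation": [0,0.01,0],"rotation": [0,0,0],"fingers": 10},
  {"translation": [0,0.02,0],"rotation": [0,0,0],"fingers": 10},
  {"translation": [0,0.03,0],"rotation": [0,0,0],"fingers": 10},
  {"translation": [0,0.04,0],"rotation": [0,0,0],"fingers": 10},
  {"translation": [0,0.05,0],"rotation": [0,0,0],"fingers": 10},
])

```text
time: 9.9
tcp_pos: [0.5667, -0.0645, 0.0565]
tool_rot: [-180.0, -0.0, -90.0]
contact_force: [0.0, -1.7, -1.6]
gripper_width: 0.0206
```

```bash
python3 - <<'E'
from h import *
np.set_printoptions(precision=4,suppress=True)
o=ctrl.get_obs();print(o["tcp_pos"],o["tool_rot"],o["contact_force"],o["time"])
t=snapshot("side"); crop(t,"s14.png",235,170,345,250,7)
E
```

```text
[ 0.5667 -0.0645  0.0565] [-179.9851   -0.018   -90.0059] [ 0.0257 -1.6596 -1.5665] 9.9
```

View pics/s14.png

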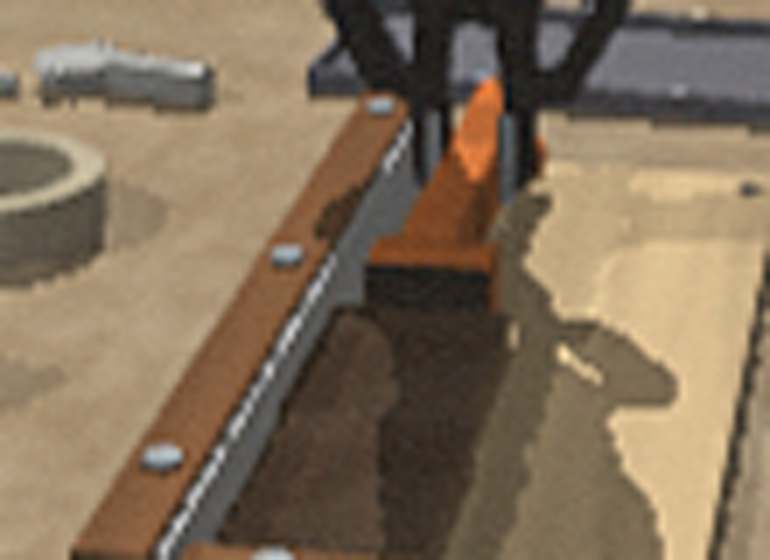

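>>> arm_command([
  {"translation": [0,0.007,0],"rotation": [0,0,0],"fingers": 10},
  {"translation": [0,0.014,0],"rotation": [0,0,0],"fingers": 10},
  {"translation": [0,0.021,0],"rotation": [0,0,0],"fingers": 10},
  {"translation": [0,0.026,0],"rotation": [0,0,0],"fingers": 10},
  {"translation": [0,0.03,0],"rotation": [0,0,0],"fingers": 10},
])

```text
time: 10.37
tcp_pos: [0.5666, -0.0423, 0.0564]
tool_rot: [-180.0, -0.0, -90.0]
contact_force: [-0.0, -2.9, -1.1]
gripper_width: 0.0207
```

>>> arm_command([
  {"translation": [0,0.004,0],"rotation": [0,0,0],"fingers": 10},
  {"translation": [0,0.007,0],"rotation": [0,0,0],"fingers": 10},
  {"translation": [0,0.01,0],"rotation": [0,0,0],"fingers": 10},
  {"translation": [0,0.01,0],"rotation": [0,0,0],"fingers": 10},
])

```text
time: 10.7
tcp_pos: [0.5667, -0.0402, 0.0576]
tool_rot: [180.0, -0.5, -89.9]
contact_force: [1.3, -22.8, 1.7]
gripper_width: 0.0207
```

```bash
python3 - <<'E'
from h import *
np.set_printoptions(precision=4,suppress=True)
o=ctrl.get_obs();print(o["tcp_pos"],o["tool_rot"],o["contact_force"],o["time"])
t=snapshot("side"); crop(t,"s15.png",235,170,345,250,7)
t=snapshot("top"); crop(t,"t15.png",225,165,385,225,5)
E
```

```text
[ 0.5667 -0.0402  0.0576] [179.9521  -0.5055 -89.9428] [  1.3388 -22.8365   1.7422] 10.7
```

View pics/s15.png

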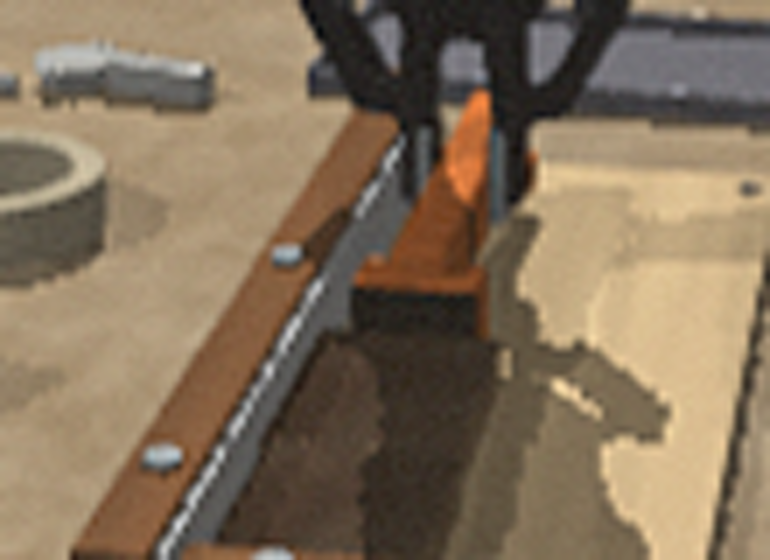

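View pics/t15.png

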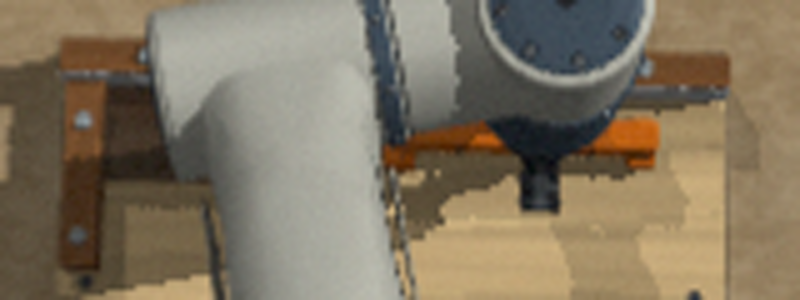

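>>> arm_command([
  {"translation": [0,0,0],"rotation": [0,0,0],"fingers": 10},
  {"translation": [0,-0.025,0],"rotation": [0,0,0],"fingers": 10},
  {"translation": [0,-0.06,0],"rotation": [0,0,0],"fingers": 10},
  {"translation": [0,-0.09,0.03],"rotation": [0,0,0],"fingers": 10},
  {"translation": [0,-0.11,0.08],"rotation": [0,0,0],"fingers": 10},
])

```text
time: 11.22
tcp_pos: [0.5633, -0.1184, 0.1125]
tool_rot: [179.4, 0.1, -90.1]
contact_force: [0.9, 0.1, -1.1]
gripper_width: 0.0203
```

>>> arm_command([
  {"translation": [0,-0.05,0.03],"rotation": [0,0,-0.2],"fingers": 10},
  {"translation": [0,-0.1,0.05],"rotation": [0,0,-0.4],"fingers": 10},
  {"translation": [0,-0.15,0.05],"rotation": [0,0,-0.6],"fingers": 10},
  {"translation": [0,-0.2,0.05],"rotation": [0,0,-0.8],"fingers": 10},
  {"translation": [0,-0.25,0.05],"rotation": [0,0,-1.0],"fingers": 10},
])

```text
time: 11.63
tcp_pos: [0.5667, -0.3061, 0.1541]
tool_rot: [-180.0, 0.1, -120.3]
contact_force: [0.7, 0.2, -1.8]
gripper_width: 0.0213
```

```bash
python3 - <<'E'
from h import *
np.set_printoptions(precision=4,suppress=True)
o=ctrl.get_obs();print(o["tcp_pos"],o["tool_rot"],o["contact_force"],o["time"])
t=snapshot("side"); crop(t,"s16.png",235,170,345,250,7)
t=snapshot("top"); crop(t,"t16.png",225,165,385,225,5)
E
```

```text
[ 0.5667 -0.3061  0.1541] [-179.9683    0.0935 -120.3015] [ 0.7323  0.2496 -1.8201] 11.6333
```

View pics/s16.png

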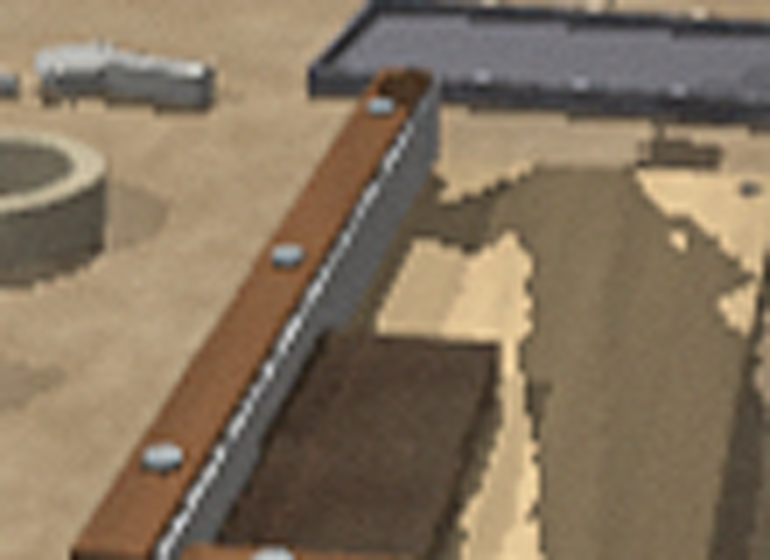

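View pics/t16.png

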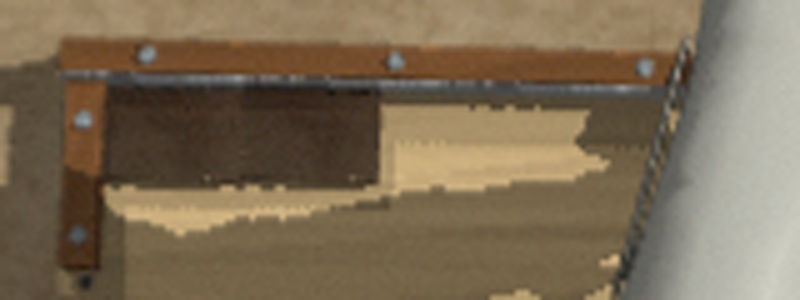

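```bash
python3 - <<'E'
from h import *
np.set_printoptions(precision=4,suppress=True)
s=snapshot("top"); P=lambda pts,z:cast(s,uc(pts,225,165,5),z)
print("end",P([[379,110],[378,180]],.03),"stop",P([[103,110],[101,180]],.042))
V=cv2.cvtColor(s["img"],cv2.COLOR_RGB2GRAY).astype(float)
# lower edge subpixel per column; ends
for u in range(248,300,4):
    col=V[196:206,u]; g=np.abs(np.diff(col)); i=g.argmax(); print(u,196+i+.5,col.astype(int), cast(s,[[u,196+i+.5]],.03)[0,:2])
for v in (186,190,194,198):
    row=V[v,296:306]; print(v,row.astype(int))
E
```

```text
end [[0.5862 0.0673 0.03  ]
 [0.5373 0.0664 0.03  ]] stop [[0.5783 0.256  0.042 ]
 [0.5298 0.2549 0.042 ]]
248 202.5 [ 59  60  58  59  51  64  80 139 146 148] [0.5254 0.2452]
252 202.5 [ 56  59  58  62  56  66  98 143 147 148] [0.5258 0.2315]
256 202.5 [ 59  62  61  63  68  66  79 143 149 149] [0.5262 0.2177]
260 202.5 [ 56  53  57  58  61  63  78 134 143 148] [0.5266 0.204 ]
264 202.5 [ 55  53  54  53  55  61  80 135 146 146] [0.527  0.1903]
268 202.5 [ 61  59  63  64  72  57  78 138 147 146] [0.5274 0.1766]
272 202.5 [ 66  63  67  64  63  58  89 141 147 147] [0.5278 0.1629]
276 201.5 [ 58  57  58  61  46  67 147 154 148 150] [0.5317 0.1493]
280 201.5 [ 56  58  57  57  56  70 137 150 145 151] [0.5321 0.1356]
284 202.5 [ 58  59  57  62  59  71  78 138 145 148] [0.5291 0.1218]
288 202.5 [ 58  54  56  60  60  62  80 137 147 149] [0.5295 0.108 ]
292 202.5 [ 55  53  57  57  57  62  76 138 148 152] [0.5299 0.0943]
296 202.5 [ 63  60  61  64  77  58  73 137 151 106] [0.5303 0.0806]
186 [ 51  54  50  52  51 123 130 131 133 133]
190 [ 54  55  57  56  61 115 148 148 151 152]
194 [ 61  60  60  62  58 143 147 148 167 165]
198 [ 61  60  64  62  72 148 150 152 174 178]
```

```bash
python3 - <<'E'
from h import *
s=snapshot("side"); crop(s,"s17.png",250,205,330,265,10)
I=s["img"].astype(int)
for v in range(219,254,3): print(v, [tuple(x) for x in I[v,288:310:1]][0:0], I[v,286:312,0])
E
```

```text
219 [] [ 82  89  84  80  81  78  81  82  82  77  77  80  78  79  71  74  69  71
  71  70 140 235 214 109 123 124]
222 [] [ 82  79  75  79  76  75  80  74  78  83  79  85  81  83  77  82  83  88
  82  61 147 241 227 173 120 127]
225 [] [ 74  74  76  78  81  79  87  85  77  78  80  82  82  84  80  81  93  86
  61  84 157 203 197 182  80  93]
228 [] [ 82  81  82  83  88  83  90  83  87  84  87  85  87  89  81  89  89  64
  64  82 124 207 195 182  79  95]
231 [] [ 83  79  84  81  87  87  86  85  84  89  87  84  89  88  86  82  66  68
  84 111 168 198 196 198 184  89]
234 [] [ 81  89  86  86  86  87  91  98  87  89  87  90  86  86  77  64  78  96
 113 172 199 189 190 205 231 176]
237 [] [ 83  88  81  86  82  84  85  83  85  82  80  90  88  90  76  74  98 109
 168 198 190 189 190 199 233 226]
240 [] [ 79  76  79  79  80  84  76  78  82  82  83  87  94  66  64  87 112 177
 199 187 188 190 204 228 233 226]
243 [] [ 84  77  85  86  85  79  84  84  82  87  93  88  65  59  99 187 210 194
 185 189 189 190 206 234 217 108]
246 [] [ 89  88  87  85  85  86  88  83  86  89  88  59  69  89  92 119 199 185
 188 187 195 215 229 227 229 220]
249 [] [116 109 108 109 105  96 101 103  93  81  69  68  89 101 131 204 194 192
 195 200 225 234 229 230 227 228]
252 [] [134 130 132 138 136 112 110  73  76  76  76  78  78  76  78  76  70  75
  75  73  68  66  68  70  70  69]
```

View pics/s17.png

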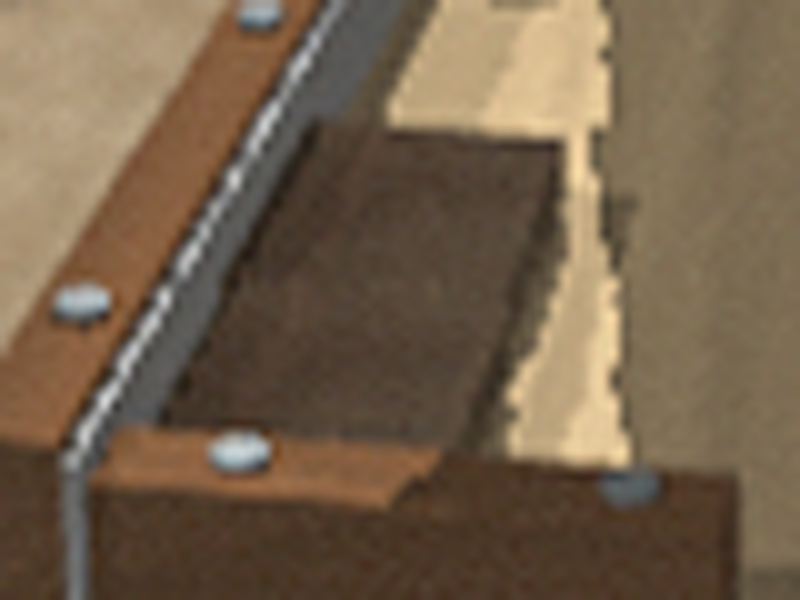

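```bash
python3 - <<'E'
from h import *
np.set_printoptions(precision=4,suppress=True)
s=snapshot("side")
R=np.array([[305.3,219],[304.7,222],[303.7,225],[302.7,228],[301.6,231],[300.8,234],[299.7,237],[298.6,240],[297.6,243],[296.6,246]])
print(cast(s,R,.03))
V=cv2.cvtColor(s["img"],cv2.COLOR_RGB2GRAY).astype(int)
for v in range(219,247,3): print(v,V[v,262:292])
print("fence top edge",cast(s,uc([[335,10],[265,125],[185,260],[130,345],[75,440]],250,205,10),.052))
print("left edge",cast(s,uc([[312,130],[270,210],[225,300],[165,425]],250,205,10),.03))
E
```

```text
[[0.5362 0.0736 0.03  ]
 [0.5347 0.092  0.03  ]
 [0.5342 0.1099 0.03  ]
 [0.5337 0.1272 0.03  ]
 [0.5335 0.144  0.03  ]
 [0.5325 0.1601 0.03  ]
 [0.5323 0.1759 0.03  ]
 [0.5321 0.1911 0.03  ]
 [0.5317 0.2059 0.03  ]
 [0.5313 0.2202 0.03  ]]
219 [166 143  97  96  98 104 101 103 104 104  99  67 101 179  77  89  89  71
  34  42  72  67  60  68  67  73  71  68  67  65]
222 [ 96  95  97 102 101 101 107 102 102  83 100 190 107  87  93  83  40  38
  63  60  59  62  60  69  66  66  62  64  65  65]
225 [ 94  96 101 106 103 103 104  87  76 148 125  87  93  87  61  37  57  58
  57  56  59  56  66  64  66  59  66  63  68  66]
228 [101 105 104 108 107  95  54 100 164  81  88  92  71  36  50  54  59  58
  56  57  61  66  64  66  65  68  73  69  74  73]
231 [107 108 104 101  70  99 185 103  79  87  79  45  42  49  55  56  56  59
  64  68  70  66  68  72  68  71  70  67  74  75]
234 [105 106  76  97 192 103  84  91  93  89  52  57  67  70  70  69  73  74
  75  73  68  75  68  73  74  72  70  73  76  78]
237 [ 92  76 161 180  81  88  90  92  81  53  62  62  63  64  61  66  69  73
  72  73  69  68  69  69  67  71  71  70  69  74]
240 [158 179  76  89  89  93  90  58  48  58  57  58  53  61  65  67  67  66
  59  56  65  65  65  71  63  66  66  66  67  67]
243 [96 86 85 95 83 58 37 54 59 58 57 58 63 69 61 69 64 62 61 63 66 65 70 74
 69 66 68 72 70 74]
246 [88 89 86 74 40 55 55 56 54 53 57 59 65 62 64 64 67 66 70 67 71 71 72 75
 76 73 76 68 71 74]
fence top edge [[0.5972 0.0488 0.052 ]
 [0.5979 0.124  0.052 ]
 [0.5981 0.2003 0.052 ]
 [0.5992 0.243  0.052 ]
 [0.599  0.2862 0.052 ]]
left edge [[0.5978 0.0748 0.03  ]
 [0.5972 0.1237 0.03  ]
 [0.5961 0.1737 0.03  ]
 [0.5943 0.2355 0.03  ]]
```

```bash
python3 - <<'E'
from h import *
np.set_printoptions(precision=4,suppress=True)
s=snapshot("top"); I=s["img"].astype(int); crop(s,"t18.png",215,165,375,285,5)
R,G,B=I[...,0],I[...,1],I[...,2]
m=(B>R+20)&(B>G+40); m[:,:270]=0
for st,ce,W in rects(s,m,.02,50): print("purple",st,W[:,:2].min(0),W[:,:2].max(0),cv2.boxPoints(cv2.minAreaRect(W[:,:2].astype(np.float32)*1000)).tolist())
o=ctrl.get_obs();print(o["tcp_pos"],o["time"])
E
```

```text
purple [277 241  29  18 334] [0.3394 0.0449] [0.3973 0.1396] [[330.70263671875, 48.538814544677734], [388.56097412109375, 43.00910568237305], [397.3817138671875, 135.30201721191406], [339.52337646484375, 140.83172607421875]]
[ 0.5667 -0.3041  0.1535] 11.9333
```

View pics/t18.png

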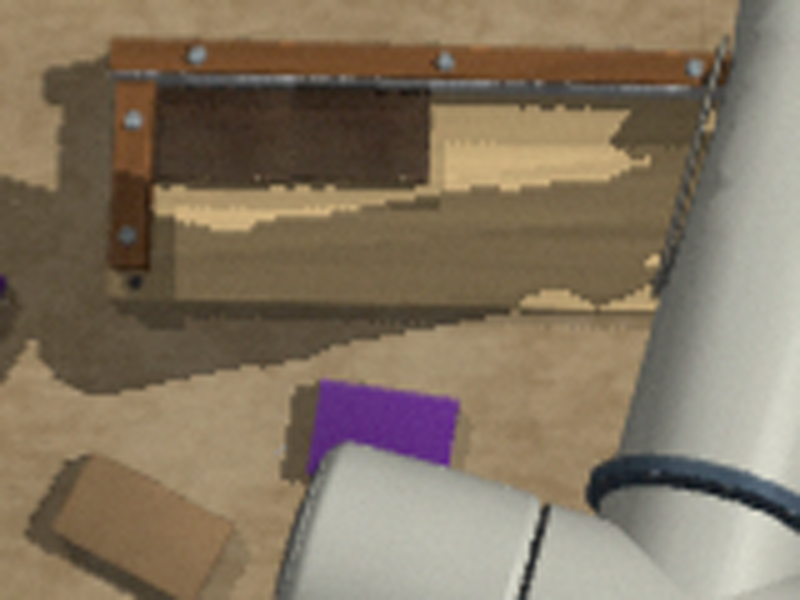

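>>> arm_command([
  {"translation": [-0.03,0.04,0],"rotation": [0,0,-0.2],"fingers": 10},
  {"translation": [-0.06,0.08,0],"rotation": [0,0,-0.4],"fingers": 10},
  {"translation": [-0.08,0.13,0],"rotation": [0,0,-0.6],"fingers": 10},
  {"translation": [-0.1,0.18,0],"rotation": [0,0,-0.8],"fingers": 10},
  {"translation": [-0.12,0.23,0],"rotation": [0,0,-1.0],"fingers": 10},
])

```text
time: 12.35
tcp_pos: [0.4754, -0.13, 0.154]
tool_rot: [180.0, 0.1, -150.2]
contact_force: [1.0, 1.4, -0.1]
gripper_width: 0.021
```

>>> arm_command([
  {"translation": [-0.03,0.04,0],"rotation": [0,0,-0.2],"fingers": 10},
  {"translation": [-0.06,0.08,0],"rotation": [0,0,-0.4],"fingers": 10},
  {"translation": [-0.09,0.12,0],"rotation": [0,0,-0.6],"fingers": 10},
  {"translation": [-0.1,0.17,0],"rotation": [0,0,-0.8],"fingers": 10},
  {"translation": [-0.11,0.22,0],"rotation": [0,0,-0.98],"fingers": 10},
])

```text
time: 12.77
tcp_pos: [0.3945, 0.0254, 0.1544]
tool_rot: [179.9, 0.1, -178.5]
contact_force: [1.5, 1.2, -1.2]
gripper_width: 0.021
```

>>> arm_command([
  {"translation": [0,0.05,0],"rotation": [0,0,0],"fingers": 10},
  {"translation": [0,0.1,0],"rotation": [0,0,0],"fingers": 10},
  {"translation": [0,0.15,0],"rotation": [0,0,0],"fingers": 10},
  {"translation": [0,0.187,0],"rotation": [0,0,0],"fingers": 10},
  {"translation": [0,0.187,0],"rotation": [0,0,0],"fingers": 10},
])

```text
time: 13.18
tcp_pos: [0.3959, 0.1688, 0.1543]
tool_rot: [179.9, 0.1, -178.0]
contact_force: [-0.2, -0.6, -0.3]
gripper_width: 0.0211
```

```bash
python3 - <<'E'
from h import *
np.set_printoptions(precision=4,suppress=True)
o=ctrl.get_obs();print(o["tcp_pos"],o["tool_rot"],o["contact_force"],o["time"],o["joint_positions"])
s=snapshot("side"); crop(s,"s18.png",235,130,435,280,4)
s=snapshot("top"); crop(s,"t19.png",215,165,375,285,5)
o=ctrl.get_obs();print(o["tcp_pos"],o["tool_rot"])
E
```

```text
[0.3959 0.1688 0.1543] [ 179.8639    0.0961 -177.9728] [-0.2123 -0.559  -0.2535] 13.1833 [  44.0916    4.3283  -21.2265   -0.0406  -64.2827 -132.0467]
[0.3954 0.1653 0.1539] [ 179.9721   -0.0072 -178.0984]
```

View pics/s18.png

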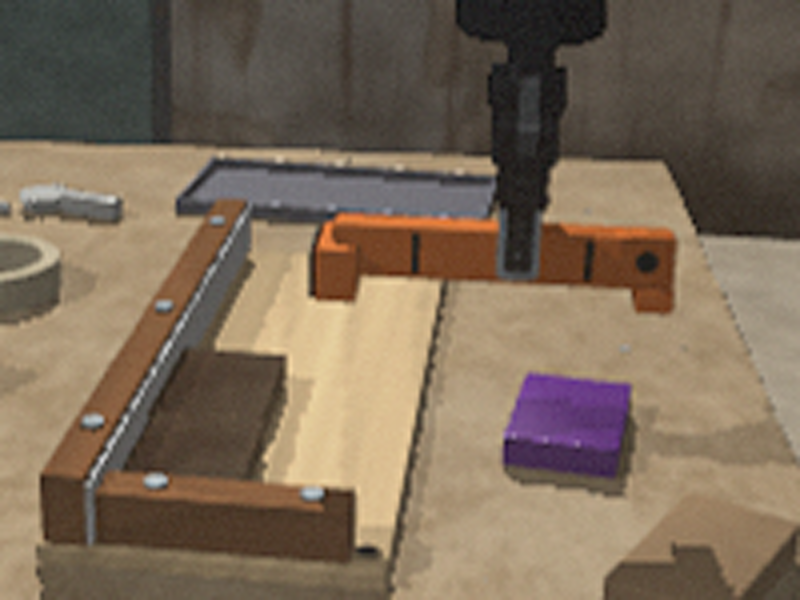

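View pics/t19.png

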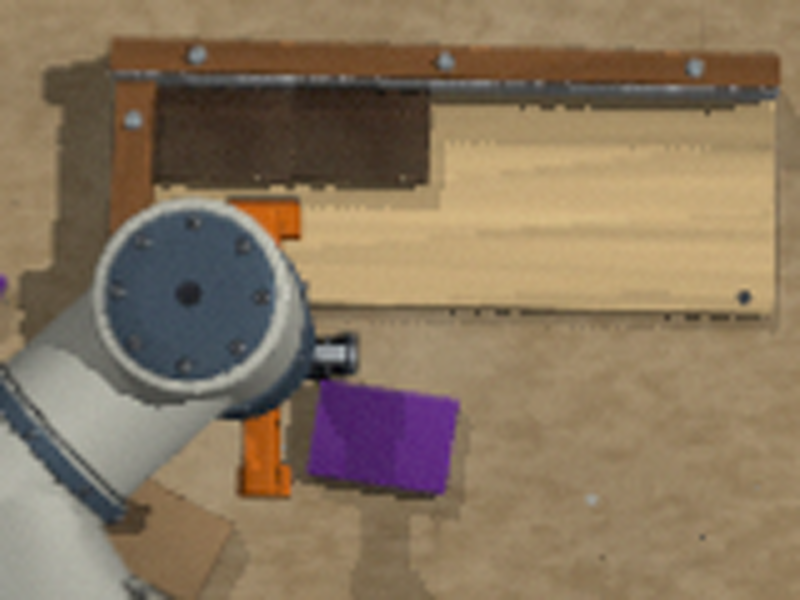

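>>> arm_command([
  {"translation": [0.007,0.006,-0.05],"rotation": [0,0,-0.053],"fingers": 10},
  {"translation": [0.007,0.006,-0.095],"rotation": [0,0,-0.053],"fingers": 10},
  {"translation": [0.007,0.006,-0.12],"rotation": [0,0,-0.053],"fingers": 10},
  {"translation": [0.007,0.006,-0.13],"rotation": [0,0,-0.053],"fingers": 10},
  {"translation": [0.007,0.006,-0.13],"rotation": [0,0,-0.053],"fingers": 10},
])

```text
time: 13.7
tcp_pos: [0.4004, 0.1669, 0.0552]
tool_rot: [-179.9, -0.2, -179.9]
contact_force: [-0.3, 0.1, -1.2]
gripper_width: 0.0212
```

```bash
python3 - <<'E'
from h import *
np.set_printoptions(precision=4,suppress=True)
o=ctrl.get_obs();print(o["tcp_pos"],o["tool_rot"],o["contact_force"],o["time"])
s=snapshot("side"); crop(s,"s20.png",235,160,435,300,4)
E
```

```text
[0.4004 0.1669 0.0552] [-179.8655   -0.1559 -179.9488] [-0.3174  0.0809 -1.2071] 13.7
```

View pics/s20.png

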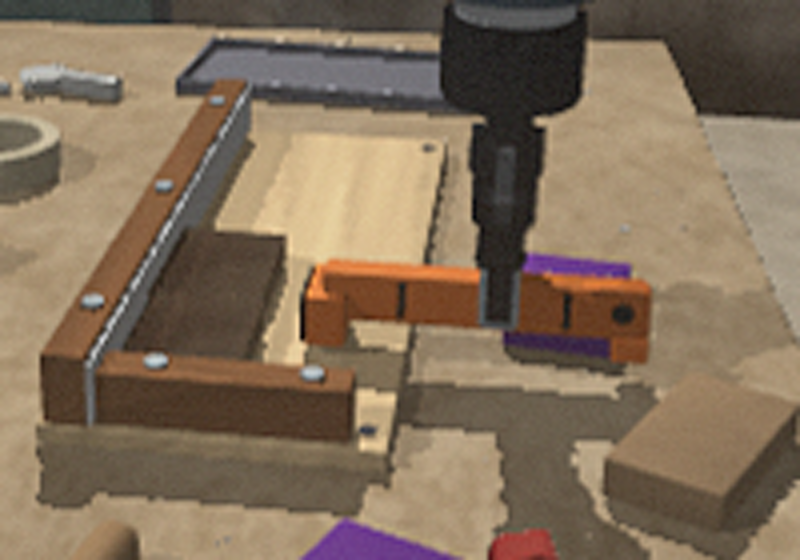

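>>> arm_command([
  {"translation": [0.012,0.006,0],"rotation": [0,0,0],"fingers": 10},
  {"translation": [0.02,0.006,0],"rotation": [0,0,0],"fingers": 10},
  {"translation": [0.026,0.006,0],"rotation": [0,0,0],"fingers": 10},
  {"translation": [0.032,0.006,0],"rotation": [0,0,0],"fingers": 10},
  {"translation": [0.036,0.006,0],"rotation": [0,0,0],"fingers": 10},
])

```text
time: 14.17
tcp_pos: [0.4267, 0.1725, 0.0561]
tool_rot: [180.0, -0.3, 180.0]
contact_force: [-22.0, 7.1, 9.8]
gripper_width: 0.021
```

>>> arm_command([
  {"translation": [0.003,0,0],"rotation": [0,0,0],"fingers": 10},
  {"translation": [0.006,0,0],"rotation": [0,0,0],"fingers": 10},
  {"translation": [0.006,0,0],"rotation": [0,0,0],"fingers": 10},
])

```text
time: 14.42
tcp_pos: [0.4268, 0.172, 0.0547]
tool_rot: [-179.9, -0.7, 179.9]
contact_force: [-26.1, 7.7, 9.7]
gripper_width: 0.0212
```

>>> arm_command([
  {"translation": [-0.02,0,0],"rotation": [0,0,0],"fingers": 10},
  {"translation": [-0.045,0,0.01],"rotation": [0,0,0],"fingers": 10},
  {"translation": [-0.05,0,0.05],"rotation": [0,0,0],"fingers": 10},
  {"translation": [-0.05,0,0.1],"rotation": [0,0,0],"fingers": 10},
  {"translation": [-0.05,0,0.14],"rotation": [0,0,0],"fingers": 10},
])

```text
time: 14.83
tcp_pos: [0.3958, 0.1725, 0.1639]
tool_rot: [180.0, 0.1, -179.9]
contact_force: [1.6, 0.2, -2.3]
gripper_width: 0.021
```

```bash
python3 - <<'E'
from h import *
np.set_printoptions(precision=4,suppress=True)
o=ctrl.get_obs();print(o["tcp_pos"],o["tool_rot"],o["contact_force"],o["time"])
s=snapshot("side"); crop(s,"s21.png",250,205,330,265,10)
V=cv2.cvtColor(s["img"],cv2.COLOR_RGB2GRAY).astype(int)
for v in range(219,250,3): print(v,V[v,292:310])
s=snapshot("top"); crop(s,"t21.png",225,165,385,225,5)
V=cv2.cvtColor(s["img"],cv2.COLOR_RGB2GRAY).astype(int)
for u in range(248,302,4): print(u,V[196:206,u])
for v in (186,190,194,198): print(v,V[v,296:306], V[v,240:250])
E
```

```text
[0.3958 0.1725 0.1639] [ 179.9792    0.0898 -179.8965] [ 1.628   0.1817 -2.2683] 14.8333
219 [ 69  70  71  65  70  69  69  72  67  67  65  63  60  65 120 202 197 196]
222 [ 68  66  69  69  70  74  71  75  68  76  74  80  77  64 126 211 201 196]
225 [ 71  72  74  75  70  73  75  73  71  78  77  76  56  72 138 177 169 169]
228 [ 76  78  73  77  77  72  77  77  76  84  84  56  63  72 111 180 171 170]
231 [ 76  73  78  79  75  77  76  84  79  68  60  69  84 101 147 178 172 172]
234 [ 79  81  81  77  75  80  79  75  60  58  71  89 119 188 177 172 167 180]
237 [ 72  73  79  72  79  77  76  50  63  68  88 102 151 173 167 168 173 177]
240 [ 70  72  71  73  74  79  58  59  69  91  99 157 176 168 168 174 190 201]
243 [ 67  74  78  82  73  51  60  79 107 162 188 171 162 169 167 177 203 200]
246 [ 79  82  73  65  60  59  76 105 161 185 170 163 167 173 189 204 201 204]
249 [ 81  87  72  67  63  76 108 165 187 171 165 168 172 179 207 206 206 203]
248 [ 60  65  61  56  55  74 141 145 172 176]
252 [ 58  56  60  66  54  76 141 153 171 173]
256 [ 57  58  64  68  58  73 141 155 156 175]
260 [ 59  55  57  60  53  75  69 120 120 117]
264 [ 54  54  53  59  45  75  67  87 114 116]
268 [ 59  57  60  61  45  73  67  83 109 107]
272 [ 65  63  61  62  51  75  76  69 105 112]
276 [ 58  60  58  59  42  62 143 154 147 145]
280 [ 55  55  61  62  56  66 134 146 144 148]
284 [ 57  57  58  61  59  65  79 133 146 148]
288 [ 53  53  58  54  60  61  75 136 147 148]
292 [ 52  51  60  58  54  60  72 134 146 149]
296 [ 61  59  56  62  62  53  67 135 146 149]
300 [ 62  78  77  70  69  84 136 147 146 148]
186 [ 52  51  49  56  51 107 127 128 128 129] [84 87 89 88 79 69 48 51 47 54]
190 [ 57  53  55  53  55 111 145 145 147 146] [81 90 98 89 83 67 49 42 54 58]
194 [ 56  59  63  59  64 140 145 146 167 162] [82 82 81 83 90 67 49 58 60 57]
198 [ 56  61  64  63  77 146 150 151 174 174] [83 84 84 83 89 58 50 55 61 57]
```

View pics/s21.png

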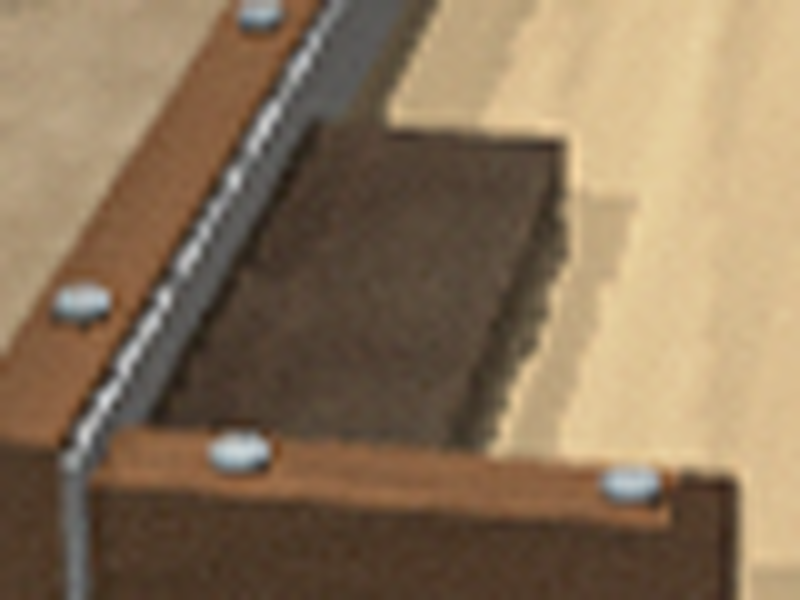

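View pics/t21.png

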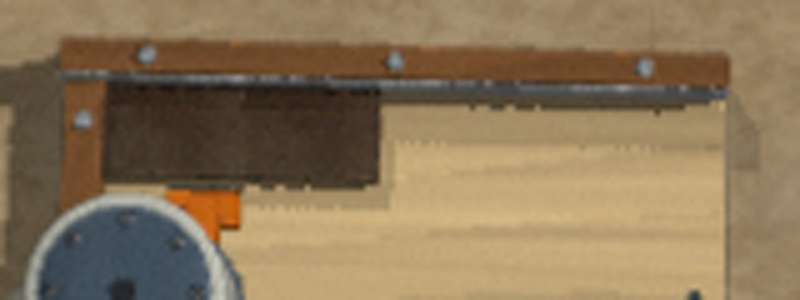

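>>> arm_command([
  {"translation": [0.05,-0.05,0],"rotation": [0,0,-0.07],"fingers": 10},
  {"translation": [0.08,-0.1,0],"rotation": [0,0,-0.07],"fingers": 10},
  {"translation": [0.1,-0.15,0],"rotation": [0,0,-0.07],"fingers": 10},
  {"translation": [0.12,-0.2,0],"rotation": [0,0,-0.07],"fingers": 10},
  {"translation": [0.14,-0.25,0],"rotation": [0,0,-0.07],"fingers": 10},
])

```text
time: 15.35
tcp_pos: [0.4978, -0.0084, 0.161]
tool_rot: [180.0, -0.0, 178.0]
contact_force: [1.1, 1.1, -1.7]
gripper_width: 0.0207
```

>>> arm_command([
  {"translation": [0.01,-0.05,0],"rotation": [0,0,0],"fingers": 10},
  {"translation": [0.03,-0.1,0],"rotation": [0,0,0],"fingers": 10},
  {"translation": [0.05,-0.15,0],"rotation": [0,0,0],"fingers": 10},
  {"translation": [0.06,-0.2,0],"rotation": [0,0,0],"fingers": 10},
  {"translation": [0.065,-0.25,0],"rotation": [0,0,0],"fingers": 10},
])

```text
time: 15.77
tcp_pos: [0.5465, -0.1963, 0.1605]
tool_rot: [180.0, -0.0, 177.9]
contact_force: [0.6, 0.8, -0.8]
gripper_width: 0.0209
```

>>> arm_command([
  {"translation": [0,-0.05,0],"rotation": [0,0,0],"fingers": 10},
  {"translation": [0,-0.1,0],"rotation": [0,0,0],"fingers": 10},
  {"translation": [0,-0.15,-0.02],"rotation": [0,0,0],"fingers": 10},
  {"translation": [0,-0.187,-0.05],"rotation": [0,0,0],"fingers": 10},
  {"translation": [0,-0.187,-0.08],"rotation": [0,0,0],"fingers": 10},
])

```text
time: 16.18
tcp_pos: [0.5453, -0.3397, 0.1]
tool_rot: [-179.9, 0.0, 177.7]
contact_force: [0.2, 0.1, -2.5]
gripper_width: 0.0206
```

```bash
python3 - <<'E'
from h import *
np.set_printoptions(precision=4,suppress=True)
o=ctrl.get_obs();print(o["tcp_pos"],o["tool_rot"],o["contact_force"],o["time"])
s=snapshot("side"); crop(s,"s22.png",250,100,380,200,6)
o=ctrl.get_obs();print(o["tcp_pos"],o["tool_rot"])
E
```

```text
[ 0.5453 -0.3397  0.1   ] [-179.9035    0.043   177.6914] [ 0.2343  0.0815 -2.5189] 16.1833
[ 0.5426 -0.3356  0.0938] [179.7454  -0.4458 177.6581]
```

View pics/s22.png

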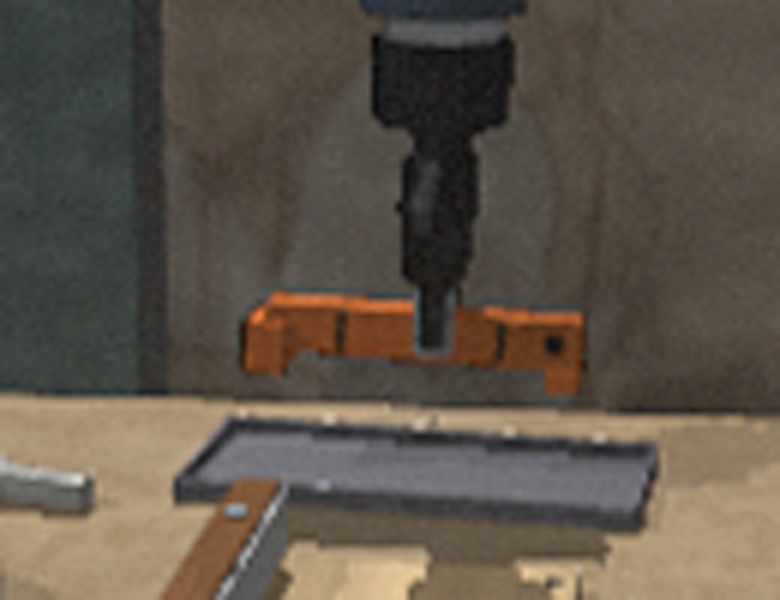

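>>> arm_command([
  {"translation": [0.007,-0.007,-0.025],"rotation": [0,0,0],"fingers": 10},
  {"translation": [0.007,-0.007,-0.045],"rotation": [0,0,0],"fingers": 10},
  {"translation": [0.007,-0.007,-0.058],"rotation": [0,0,0],"fingers": 10},
  {"translation": [0.007,-0.007,-0.065],"rotation": [0,0,0],"fingers": 10},
  {"translation": [0.007,-0.007,-0.065],"rotation": [0,0,0],"fingers": 10},
])

```text
time: 16.65
tcp_pos: [0.5506, -0.3387, 0.0516]
tool_rot: [180.0, -0.1, 178.0]
contact_force: [-0.6, -0.1, -2.3]
gripper_width: 0.0209
```

```bash
python3 - <<'E'
from h import *
np.set_printoptions(precision=4,suppress=True)
o=ctrl.get_obs();print(o["tcp_pos"],o["tool_rot"],o["contact_force"],o["time"])
s=snapshot("side"); crop(s,"s23.png",250,100,380,200,6)
o=ctrl.get_obs();print(o["tcp_pos"],o["tool_rot"],o["contact_force"])
E
```

```text
[ 0.5506 -0.3387  0.0516] [179.9514  -0.1244 177.9885] [-0.5858 -0.0824 -2.3081] 16.65
[ 0.5512 -0.3391  0.0528] [-179.9964   -0.027   178.0029] [ 0.2407 -0.668  -0.7119]
```

View pics/s23.png

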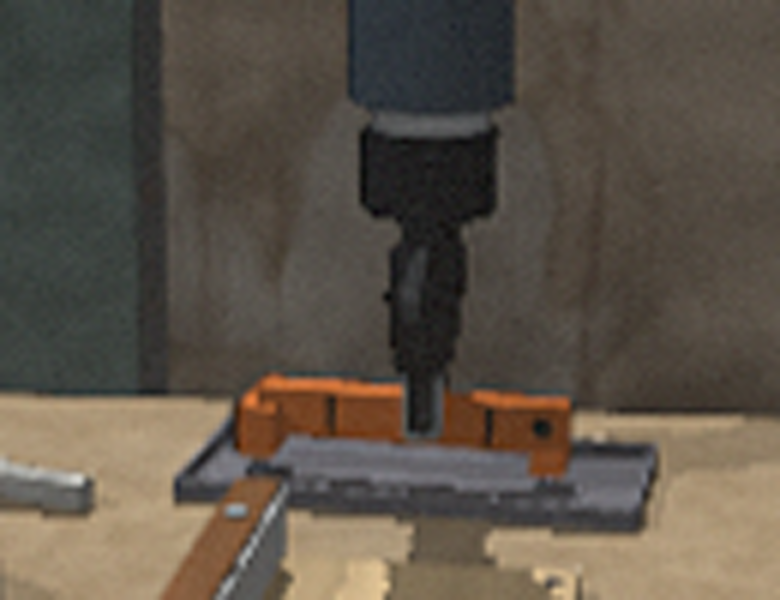

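>>> arm_command([
  {"translation": [0,0,-0.006],"rotation": [0,0,0],"fingers": 10},
  {"translation": [0,0,-0.011],"rotation": [0,0,0],"fingers": 10},
  {"translation": [0,0,-0.014],"rotation": [0,0,0],"fingers": 10},
  {"translation": [0,0,-0.014],"rotation": [0,0,0],"fingers": 10},
])

```text
time: 17.03
tcp_pos: [0.5515, -0.3394, 0.0428]
tool_rot: [-180.0, 0.0, 178.0]
contact_force: [0.6, 1.6, 1.9]
gripper_width: 0.0208
```

>>> arm_command([
  {"translation": [0,0,-0.001],"rotation": [0,0,0],"fingers": 10},
  {"translation": [0,0,-0.001],"rotation": [0,0,0],"fingers": 24},
  {"translation": [0,0,-0.001],"rotation": [0,0,0],"fingers": 40},
  {"translation": [0,0,-0.001],"rotation": [0,0,0],"fingers": 45},
  {"translation": [0,0,-0.001],"rotation": [0,0,0],"fingers": 45},
])

```text
time: 17.45
tcp_pos: [0.551, -0.3395, 0.0412]
tool_rot: [180.0, -0.0, 178.0]
contact_force: [-0.9, -0.1, -0.3]
gripper_width: 0.0449
```

>>> arm_command([
  {"translation": [0,0,0.02],"rotation": [0,0,0],"fingers": 45},
  {"translation": [0,0,0.05],"rotation": [0,0,0],"fingers": 45},
  {"translation": [0,0,0.1],"rotation": [0,0,0],"fingers": 45},
  {"translation": [0,0,0.15],"rotation": [0,0,0],"fingers": 45},
  {"translation": [0,0,0.19],"rotation": [0,0,0],"fingers": 45},
])

```text
time: 17.87
tcp_pos: [0.5513, -0.3398, 0.1869]
tool_rot: [-179.9, 0.1, 178.0]
contact_force: [0.9, -0.8, 0.4]
gripper_width: 0.0448
```

>>> arm_command([
  {"translation": [-0.05,0,0.02],"rotation": [0,0,0],"fingers": 45},
  {"translation": [-0.1,-0.02,0.05],"rotation": [0,0,0],"fingers": 45},
  {"translation": [-0.15,-0.04,0.06],"rotation": [0,0,0],"fingers": 45},
  {"translation": [-0.2,-0.06,0.06],"rotation": [0,0,0],"fingers": 45},
  {"translation": [-0.25,-0.08,0.06],"rotation": [0,0,0],"fingers": 45},
])

```text
time: 18.28
tcp_pos: [0.3633, -0.3994, 0.23]
tool_rot: [-179.9, 0.1, 178.0]
contact_force: [-0.8, -1.2, -0.1]
gripper_width: 0.0452
```

>>> arm_command([
  {"translation": [-0.05,-0.03,0],"rotation": [0,0,0],"fingers": 45},
  {"translation": [-0.1,-0.06,0],"rotation": [0,0,0],"fingers": 45},
  {"translation": [-0.15,-0.09,0],"rotation": [0,0,0],"fingers": 45},
  {"translation": [-0.18,-0.12,0],"rotation": [0,0,0],"fingers": 45},
  {"translation": [-0.18,-0.12,0],"rotation": [0,0,0],"fingers": 45},
])

```text
time: 18.7
tcp_pos: [0.2248, -0.4918, 0.229]
tool_rot: [-179.9, -0.1, 177.7]
contact_force: [0.1, 0.7, -0.0]
gripper_width: 0.0454
```

```bash
python3 - <<'E'
from h import *
np.set_printoptions(precision=4,suppress=True)
o=ctrl.get_obs();print(o["tcp_pos"],o["tool_rot"],o["contact_force"],o["gripper_width"],o["time"])
s=snapshot("side"); crop(s,"s24.png",230,150,380,260,5)
t=snapshot("top"); crop(t,"t24.png",225,155,455,285,3)
T=lambda pts,z:cast(t,uc(pts,385,155,6),z)
I=t["img"].astype(int); m=(I[...,0]>150)&(I[...,1]>50)&(I[...,1]<150)&(I[...,2]<60); m[:,:395]=0;m[:,445:]=0
for st,ce,W in rects(t,m,.044,30): print("or",st,ce,W[:,:2].min(0),W[:,:2].max(0))
P=lambda pts,z:cast(t,uc(pts,225,165,5),z)
V=cv2.cvtColor(t["img"],cv2.COLOR_RGB2GRAY).astype(int)
for u in range(248,302,4): print(u,V[198:206,u])
for v in (186,190,194,198): print(v,V[v,296:306])
E
```

```text
[ 0.2248 -0.4918  0.229 ] [-179.9461   -0.0783  177.656 ] [ 0.063   0.6768 -0.0115] 0.04537885898618504 18.7
or [413 170  13  53 298] [419.0671 193.745 ] [ 0.4733 -0.3634] [ 0.6554 -0.3212]
248 [ 61  56  61  77 138 150 144 144]
252 [ 56  66  53  75 140 151 146 160]
256 [ 61  70  55  78 142 152 148 145]
260 [ 55  58  55  75 145 146 141 144]
264 [ 53  59  47  77 141 147 138 145]
268 [ 62  62  45  72 140 147 142 143]
272 [ 61  65  47  79  92 139 142 143]
276 [ 60  60  43  64 142 153 145 145]
280 [ 60  62  54  69 134 146 140 144]
284 [ 60  59  60  67  81 132 143 148]
288 [ 57  62  63  61  73 135 146 149]
292 [ 56  53  56  57  72 134 144 146]
296 [ 61  60  62  55  70 133 145 145]
300 [ 76  73  68  83 135 146 147 148]
186 [ 51  51  52  53  52 109 128 130 129 129]
190 [ 57  55  56  55  54 115 143 143 146 148]
194 [ 57  58  59  58  61 139 146 142 166 164]
198 [ 61  62  65  63  76 146 151 147 172 172]
```

View pics/s24.png

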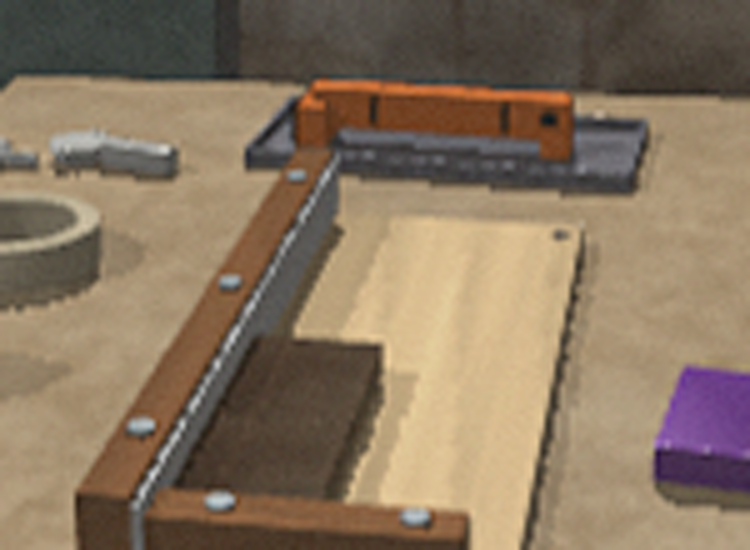

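View pics/t24.png

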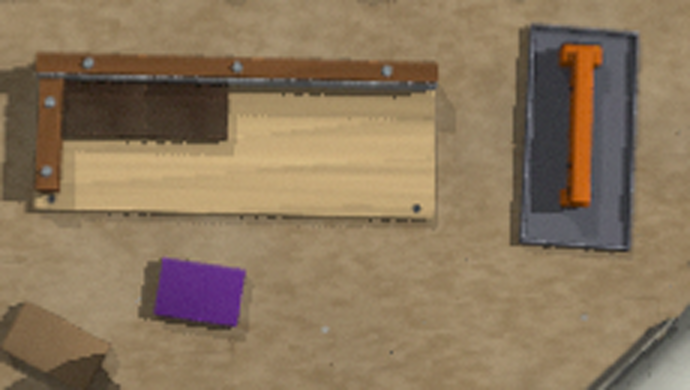

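```bash
python3 - <<'E'
from station import job
print(job.hand_in())
E
```

```text
the job is handed in; nothing more can be done
None
```

The job is done and handed in at about 19 s. No verdict was reported, so success rests on my own checks.

**What I did:**
- I picked up the push stick and pressed the skewed board flat against the fence, at about 18 N, while the gap to its neighbour was still about 125 mm.
- I turned the stick 90° and fed the board along the fence into its neighbour and on to the end stop, where the force rose to about 23 N.
- The pictures then suggested the neighbour stood 2–3 mm off the fence. I pressed once more across the joint between the boards, at about 26 N.
- I laid the stick back in its tray, let go and moved the arm clear.

**What the last checks showed:**
- **Boards at the end stop:** they sit together with no visible gap. The stop-to-board-end length measured about 188 mm against a nominal 190 mm, within camera accuracy. The board end did not move after the second press.
- **Boards on the fence:** the front edge of both boards now follows the fence to within a pixel, about 3 mm.
- **Stick:** it stands on its feet in the tray, about 10 mm from the tray centre.
- **Other objects:** the sanding block, tape roll and purple look-alikes appeared unmoved in the pictures I took. I did not check the tape measure in the last ones.

**Disagreements:**
- The two cameras differed by up to about 6 mm on absolute positions. I relied on comparisons within one picture and on contact forces instead.
- Before the second press, both cameras hinted that the boards were about 0.03 rad off parallel to the fence. After it, the top view no longer showed this. I did not re-measure the angle from the side view.

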